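# Charge the ball feeder from a scoop

## Robot

A 7-joint arm with a two-finger parallel gripper is mounted at the origin on the work surface. World frame = base frame: x ahead of the robot, y to its left, z up, the work surface at z = 0. Lengths are in m, angles in degrees, forces in N, time in s.
With the tool pointing down it reaches from about 0.425 to 0.875 m from the base axis. Payload 4.7 kg.
Tool frame: the origin (TCP) lies at the very end of the fingers, on their centre line; the grasp point (between the pads) lies 19 mm behind it (pinch_z is the distance from the TCP to the grasp point, in m); z points along the fingers, y is the direction in which the jaws open and shut (so a half turn about z gives the same grasp; the last joint's range is limited). The gripper opens to 87 mm and grips with 3 to 60 N. Pads are 19 mm wide; open, the fingers measure 117 mm over their backs; the gripper's body (75 mm by 190 mm) begins 51 mm behind the grasp point.
Start: joints at [-71.442, 18.392, -4.016, 83.108, 1.295, 78.541, -3.26], TCP at [0.198, 0.619, 0.223] pointing down, gripper open.
Joint ranges: [-163.93, 163.93], [-17.29, 119.83], [-79.2, 71.16], [3.27, 140.29], [-89.18, 269.18], [5.43, 117.66], [-154.24, 154.24]. Speed limits (degrees/s): [147.25, 147.25, 180, 180, 180, 180, 180].

## Interface

Orientations are given as [roll, pitch, yaw] about the fixed x, y, z axes, in that order (R = Rz(yaw) Ry(pitch) Rx(roll)).
In Python, from cell import get_obs, read_camera, camera_params, sign_off, pinch_z gives the robot as it stands.
- The arm moves only by the shell command python3 -m handwheel 'ROWS' [FORCE]. ROWS is JSON, a list of rows, each a list of 5 numbers: the finger opening in m, from 0 to 0.087, then the shift along the tool's x, y, z in m, then the turn about the tool's z in rad. In form: [[jaw, tx, ty, tz, twist], ...]. A call has 1 to 20 rows; each row is the pose to reach, as a shift and turn from the pose commanded when the call began, along the tool's axes at that moment; what a row does not reach only later rows make up. A row lasts 1/10 s, in which the tool goes at most 50 mm and 8.59 degrees, less where a joint would pass 70% of its speed; a pose out of reach is approached as far as the arm can. A call with a gripper value outside its range is refused whole. The fingers move at their own pace and stop on an object; FORCE is the grip in N (left out, the last holds). Time passes only in rows, so rows that repeat a pose let the fingers close. It gives the time, the measured TCP pose, the force and the opening at its end, in the units of the state.
- get_obs(): the state, without advancing time (a new reading comes with each control period).
- read_camera(name): name is "side" or "top" or "wrist"; returns the picture (384x512x3 uint8, blue, green, red); there is no depth.
- camera_params(name): a dict with "camera_matrix" (3x3 intrinsics, pixels), "R" (3x3) and "t" (3): a world point X has camera coordinates R X + t. Camera axes: x right, y down, z forward; pixel columns grow to the right and rows downward; lengths in m; the calibration is good to about 2 mm. The wrist camera is an equidistant fisheye: a pixel r from the principal point sees the ray r / f radians off the axis. A picture is of the moment at which its call begins: read the wrist's pose just before it. camera_params takes no time and is no camera call; for the wrist camera it gives the pose at the moment of the call.
- sign_off(): hands the job in, once; it reports no verdict.
The state is a dict: "time_s": time; "qpos": joint angles; "joint_velocities": joint speeds; "effort": joint torques, N m; "tool_pos": TCP position; "tool_rot": TCP orientation; "force": force on the tool from outside, world axes, zero at the start; "wrist_torque": the same for the moment, N m; "grip_width": finger opening in m.
Only numpy, scipy, OpenCV 4.12 (cv2) and the standard library are available. Lean on these libraries where they do the work, as an engineer would, in place of code of your own. Each camera call takes 0.05 s, during which the arm holds its last target.

## Task

Charge the ball feeder prototype: first swing its gate lever to the middle, so that it points straight out from the feeder and shuts the outlet of the hopper. Then pick up the scoop of steel balls by its fin, rest its pouring lip gently on the rim of the hopper so that you feel it touch, and only then tip all five balls in, keeping the lip down at the rim so that none gets away. Stand the empty scoop back upright on the desk, clear of the feeder, and leave the other things on the desk where they are.

Things in the scene. Friction and masses are not known exactly. Their poses are not given: they have to be found in the camera images.
- feeder: The ball feeder, fixed to the desk: blue round foot (160 mm across, 25 mm high), white drum (124 mm across) up to 83 mm, and above it an open white funnel-shaped hopper on the same upright axis. Origin: centre of the foot's underside; z up; its -x axis is its front, where the gate lever comes out.
- hopper_rim (a point): Centre of the hopper's mouth, at rim height: 144 mm above the desk. The round rim is 116 mm across outside, 108 mm inside. Straight walls for 20 mm down, then a cone down to an outlet hole about 34 mm across at 94 mm; the gate blade slides just under the hole (its top at 91 mm).
- gate (a joint): Gate lever angle, rad, about an upright pivot 45 mm in front (feeder's -x) of the feeder's axis. 0: the lever points straight out along the feeder's -x and the blade shuts the outlet. Positive: anticlockwise from above, knob towards the feeder's -y. Travel -0.95 to 0.95, no detent, friction 0.12 N m, stays where left. Starts well open, 0.62 to 0.9; past 0.3 either way the outlet begins to open.
- lever_knob (a point): The black upright round knob at the end of the gate lever, 14 mm diameter, from 91 to 135 mm above the desk; 100 mm from the lever's pivot, standing on a flat bar 12 mm wide. The point is on the knob's axis at 115 mm height; its x axis points along the lever towards the pivot.
- scoop_handle (a point): Fin handle of the grey scoop (about 140 g): upright plate 30 mm along the scoop, 10 mm thick across it, its top 85 mm and its free lower part 28 mm above the scoop's underside. The point is mid-fin, 62 mm above the underside, 36 mm behind scoop. Axes are the scoop's: x towards the pouring lip, y left, z up.
- scoop_lip (a point): Middle of the scoop's open pouring lip, upper edge: 100 mm ahead of and 48 mm below scoop_handle when level, 14 mm above the underside. The last 30 mm of floor and underside ramp up to it at 20 degrees between side cheeks, so the balls stay in while level and roll out once the lip is tipped down well past 20 degrees (35 to 50 does it).
- scoop_middle (a point): A point in the middle of the scoop, 11 mm above its underside, 36 mm ahead of and 51 mm below scoop_handle. Same axes.
- scoop: The grey scoop, standing on the desk: a straight open tray 46 mm wide outside, 40 mm inside, floor and walls 3 mm thick, walls 28 mm high; along x its back is at -51 mm, the flat floor ends at +35 mm and the lip is at +64 mm. Origin: on its underside, 36 mm ahead of and 62 mm below scoop_handle.
- ball0_center (a point): a plain steel bearing ball, 16 mm across, 17 g; the point is its centre. One of the five balls lying loose in the scoop.
- ball1_center (a point): a plain steel bearing ball, 16 mm across, 17 g; the point is its centre. One of the five balls lying loose in the scoop.
- ball2_center (a point): a plain steel bearing ball, 16 mm across, 17 g; the point is its centre. One of the five balls lying loose in the scoop.
- ball3_center (a point): a plain steel bearing ball, 16 mm across, 17 g; the point is its centre. One of the five balls lying loose in the scoop.
- ball4_center (a point): a plain steel bearing ball, 16 mm across, 17 g; the point is its centre. One of the five balls lying loose in the scoop.
- hub: Bystander: flat aluminium hub, 95 x 32 x 14 mm, loose; origin under its centre.
- brick: Bystander: black power brick, 115 x 50 x 32 mm, loose; origin under its centre.
- spool: Bystander: filament spool with black flanges, lying flat, 170 mm across, 52 mm high, loose; origin under its centre.
- phone: Bystander: black phone lying flat, 150 x 72 x 9 mm, loose; origin under its centre.
- screwdriver: Bystander: screwdriver lying flat, 190 mm long along its x, about 30 mm high, loose.
- coupler: Bystander: grey six-sided printed coupler standing upright, 44 mm wide, 50 mm high, loose; origin under its centre.
Not all that is in view belongs to the job. What is shaped like the scoop but orange or yellow is not meant.

How it is judged:
By the outcome, as a careful person would: the job done as asked, in the order asked, and still so for the second after the job is handed in, with the robot touching nothing.
It also fails if it takes over 72 s, if anything falls off the work surface, if the arm or the gripper's body presses on something with over 40 N, if the wrist force passes 120 N, or if a joint passes its speed limit or range.

## Working session

There is one attempt and no reset: what is moved stays moved. The work goes in short steps, Python scripts to look and compute and a shell command to move; the robot and the scene stay as the last step left them, time stands still between calls to the robot, and variables do not carry over. Pictures are saved under pics/ and viewed, and the job is handed in when it is done.

```bash
mkdir -p pics; ls; python3 - <<'E'
from cell import *
import cv2
o=get_obs(); print(o, pinch_z)
for n in ("side","top","wrist"):
    p=camera_params(n); print(n,p)
    cv2.imwrite(f"pics/{n}0.png",read_camera(n))
E
```

```text
pics
{'time_s': 0.0, 'qpos': array([-71.44311354,  18.43734204,  -4.01343351,  83.17638831,
         1.29404785,  78.54022476,  -3.25912665]), 'joint_velocities': array([ 0.0572796 ,  0.09093824,  0.02963103, -0.08323362,  0.12318625,
       -0.05325249, -0.05303462]), 'effort': array([-6.80310677e-04, -4.91279054e+01, -4.04174645e-01, -3.12531424e+01,
       -6.38913014e-02,  4.36424604e-02,  1.69667960e-04]), 'tool_pos': array([0.19804475, 0.61850445, 0.22146767]), 'tool_rot': array([-1.79891227e+02,  5.56385843e-03,  1.62251594e+02]), 'force': array([ 0.14387345,  0.87180503, -0.74827405]), 'wrist_torque': array([-0.03769408, -0.00707999,  0.04574999]), 'grip_width': 0.08724766769010417} 0.0187
side {'camera_matrix': array([[349.39784191,   0.        , 258.94114978],
       [  0.        , 349.39784191, 186.54921969],
       [  0.        ,   0.        ,   1.        ]]), 'R': array([[ 0.99550744, -0.09292168,  0.01817963],
       [-0.03274862, -0.51806901, -0.85471166],
       [ 0.08883954,  0.85027646, -0.51878461]]), 't': array([-0.56542568,  0.13747316,  0.97835637])}
top {'camera_matrix': array([[467.27224347,   0.        , 260.07738944],
       [  0.        , 467.27224347, 187.32685859],
       [  0.        ,   0.        ,   1.        ]]), 'R': array([[-1.85323507e-02, -9.99828178e-01, -4.07710217e-04],
       [-9.88683647e-01,  1.83864930e-02, -1.48884459e-01],
       [ 1.48866374e-01, -2.35608259e-03, -9.88854515e-01]]), 't': array([0.02923829, 0.57929234, 1.34448549])}
wrist {'camera_matrix': array([[297.31863964,   0.        , 250.80918793],
       [  0.        , 297.31863964, 190.26714963],
       [  0.        ,   0.        ,   1.        ]]), 'R': array([[ 0.30404135,  0.95265669, -0.00202377],
       [ 0.90734488, -0.28893135,  0.30535872],
       [ 0.29031729, -0.09467794, -0.95223524]]), 't': array([-0.64805869, -0.03830011,  0.39163742])}
```

View pics/side0.png

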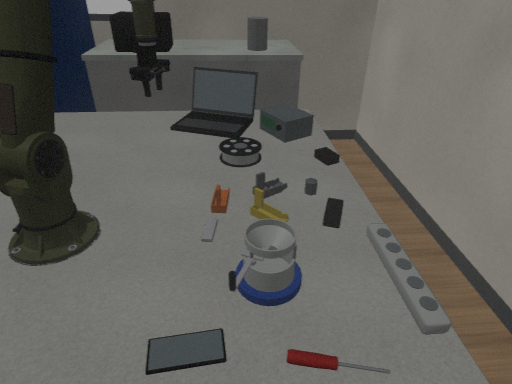

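View pics/top0.png

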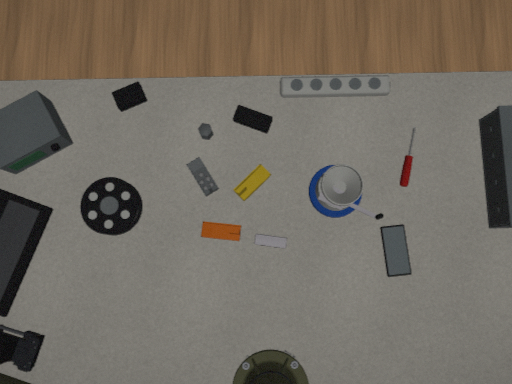

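View pics/wrist0.png

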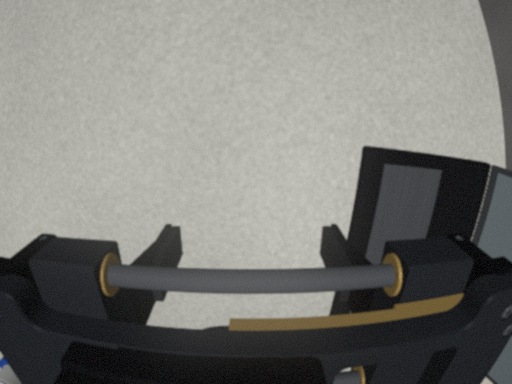

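```bash
cat > h.py <<'E'
import numpy as np, cv2
from cell import *
def unproj(name,u,v,z):
    p=camera_params(name);K=p["camera_matrix"];R=p["R"];t=p["t"]
    d=R.T@np.linalg.inv(K)@np.array([u,v,1.]);c=-R.T@t
    return c+d*(z-c[2])/d[2]
def proj(name,X):
    p=camera_params(name);K=p["camera_matrix"];c=p["R"]@np.array(X,float)+p["t"]
    if name=="wrist":
        th=np.arctan2(np.hypot(c[0],c[1]),c[2]);ph=np.arctan2(c[1],c[0])
        return K[:2,2]+K[0,0]*th*np.array([np.cos(ph),np.sin(ph)])
    q=K@c;return q[:2]/q[2]
E
python3 - <<'E'
import cv2
t=cv2.imread("pics/top0.png");s=cv2.imread("pics/side0.png")
cv2.imwrite("pics/tc1.png",cv2.resize(t[140:260,180:300],None,fx=5,fy=5,interpolation=cv2.INTER_CUBIC))
cv2.imwrite("pics/tc2.png",cv2.resize(t[140:250,290:400],None,fx=5,fy=5,interpolation=cv2.INTER_CUBIC))
cv2.imwrite("pics/sc1.png",cv2.resize(s[165:305,195:335],None,fx=4,fy=4,interpolation=cv2.INTER_CUBIC))
E
```

```text
(no output)
```

View pics/tc1.png

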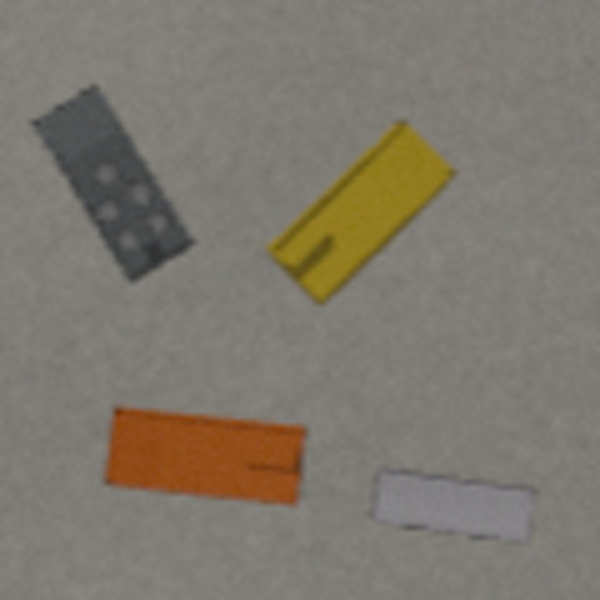

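View pics/tc2.png

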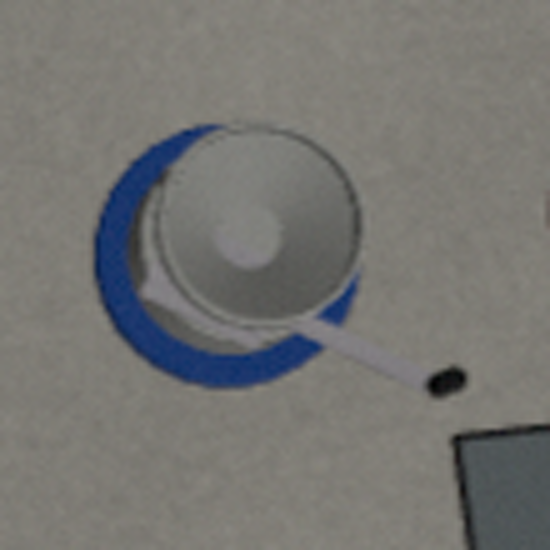

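View pics/sc1.png

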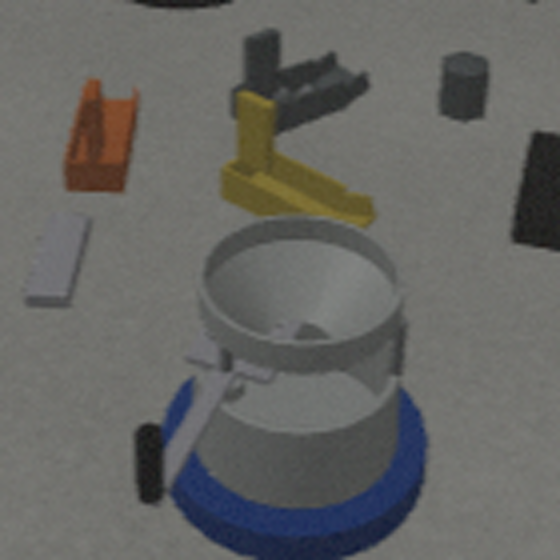

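```bash
python3 - <<'E'
from h import *
def c2(u,v): return 290+(u+.5)/5-.5,140+(v+.5)/5-.5
def c1(u,v): return 180+(u+.5)/5-.5,140+(v+.5)/5-.5
rim=unproj("top",*c2(258,227),.144);print("rim",rim)
kt=unproj("top",*c2(453,378),.135);print("knobtop",kt)
# foot circle edge pts, left & bottom
for p in [(95,260),(222,388),(355,285),(190,130)]:
    P=unproj("top",*c2(*p),.025);print("foot edge r",np.hypot(*(P-rim)[:2]))
for rimp in [(159,227),(360,227),(258,124),(258,327)]:
    P=unproj("top",*c2(*rimp),.144);print(P,np.hypot(*(P-rim)[:2]))
sidek=unproj("side",195+150/4,165+425/4,.135);print("side knob",sidek)
sr=unproj("side",195+302/4,165+291/4-0,.144);print("side rim",sr)
L=[unproj("top",*c1(*p),z) for p,z in [((33,122),.02),((97,86),.02),((193,243),.028),((132,281),.028)]]
for P in L: print(P)
f=(L[0]+L[1])/2;b=(L[2]+L[3])/2;d=(f-b)[:2];print("len",np.hypot(*d),"yaw",np.degrees(np.arctan2(d[1],d[0])))
u=d/np.hypot(*d);org=b[:2]+u*.051;print("org",org,"handle",org-.036*u,"alt",f[:2]-u*.064)
d=kt-rim;print("knob dist",np.hypot(*d[:2]),np.degrees(np.arctan2(d[1],d[0])))
E
```

```text
rim [ 0.56691163 -0.20479071  0.144     ]
knobtop [ 0.48239263 -0.30976999  0.135     ]
foot edge r 0.07765243769466793
foot edge r 0.07868084906807574
foot edge r 0.07992193116845477
foot edge r 0.08026969149592413
[ 0.56792567 -0.15026969  0.144     ] 0.05453045780013804
[ 0.5658669 -0.2609619  0.144    ] 0.05618090172688917
[ 0.62467717 -0.20735566  0.144     ] 0.05782245400511044
[ 0.51155806 -0.20233287  0.144     ] 0.0554081158403347
side knob [ 0.48429835 -0.30985891  0.135     ]
side rim [ 0.56979409 -0.22422803  0.144     ]
[0.65922463 0.24192138 0.02      ]
[0.68088576 0.20298633 0.02      ]
[0.58173656 0.14421419 0.028     ]
[0.55939946 0.18087205 0.028     ]
len 0.11613352585810219 yaw 31.056162546508556
org [0.61425777 0.1888529 ] handle [0.58341794 0.17028129] alt [0.61522882 0.18943766]
knob dist 0.13477429060608168 -128.83760403949495
```

```bash
cat >> h.py <<'E'
def rel(target,yaw=None,o=None):
    o=o or get_obs();y=np.radians(o["tool_rot"][2]);d=np.array(target)-o["tool_pos"]
    tx=d[0]*np.cos(y)+d[1]*np.sin(y);ty=d[0]*np.sin(y)-d[1]*np.cos(y)
    tw=0 if yaw is None else -((yaw-o["tool_rot"][2]+180)%360-180)
    print("rows tx,ty,tz,tw:",np.round([tx,ty,-d[2],np.radians(tw)],4)," at",np.round(o["tool_pos"],4),np.round(o["tool_rot"],2),"F",np.round(o["force"],2),"w",round(o["grip_width"],4),"t",round(o["time_s"],2))
E
python3 - <<'E'
from h import *
p=camera_params("wrist");print("cam",-p["R"].T@p["t"])
rel([.53,.13,.24],90); 
def c2(u,v): return 290+(u+.5)/5-.5,140+(v+.5)/5-.5
a=unproj("top",*c2(312,327),.09);b=unproj("top",*c2(425,378),.09);d=(b-a);print("bar bearing",np.degrees(np.arctan2(d[1],d[0])))
E
```

```text
cam [0.11809786 0.64342654 0.38345965]
rows tx,ty,tz,tw: [-0.4651 -0.3642 -0.0183  1.261 ]  at [0.1981 0.6186 0.2217] [-1.7992e+02  1.0000e-02  1.6225e+02] F [-0.33  0.25  0.41] w 0.0869 t 0.15
bar bearing -115.76556441761085
```

```bash
python3 -m handwheel '[[0.06,-0.465,-0.364,-0.018,1.26],[0.06,-0.465,-0.364,-0.018,1.26],[0.06,-0.465,-0.364,-0.018,1.26],[0.06,-0.465,-0.364,-0.018,1.26],[0.06,-0.465,-0.364,-0.018,1.26],[0.06,-0.465,-0.364,-0.018,1.26],[0.06,-0.465,-0.364,-0.018,1.26],[0.06,-0.465,-0.364,-0.018,1.26],[0.06,-0.465,-0.364,-0.018,1.26],[0.06,-0.465,-0.364,-0.018,1.26],[0.06,-0.465,-0.364,-0.018,1.26],[0.06,-0.465,-0.364,-0.018,1.26],[0.06,-0.465,-0.364,-0.018,1.26],[0.06,-0.465,-0.364,-0.018,1.26],[0.06,-0.465,-0.364,-0.018,1.26],[0.06,-0.465,-0.364,-0.018,1.26]]'; python3 - <<'E'
from h import *
np.savez("w1.npz",**camera_params("wrist"));im=read_camera("wrist");cv2.imwrite("pics/w1.png",im)
rel([.483,-.310,.2],42)
E
```

```text
time_s: 1.75
tool_pos: [0.5293, 0.1325, 0.2403]
tool_rot: [-180.0, -0.0, 90.2]
force: [0.2, -0.2, -0.8]
grip_width: 0.06
rows tx,ty,tz,tw: [-0.4421 -0.0481  0.0404  0.8418]  at [0.5294 0.1323 0.2404] [-1.7998e+02 -2.0000e-02  9.0230e+01] F [-0.78 -0.29 -0.1 ] w 0.0597 t 1.8
```

View pics/w1.png

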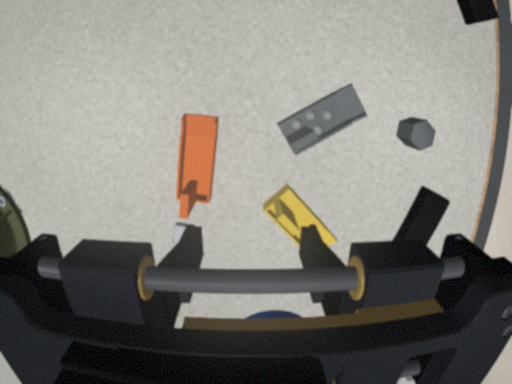

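```bash
python3 - <<'E'
import cv2
t=cv2.imread("pics/w1.png")
cv2.imwrite("pics/w1c.png",cv2.resize(t[70:170,265:385],None,fx=6,fy=6,interpolation=cv2.INTER_CUBIC))
E
```

```text
(no output)
```

View pics/w1c.png

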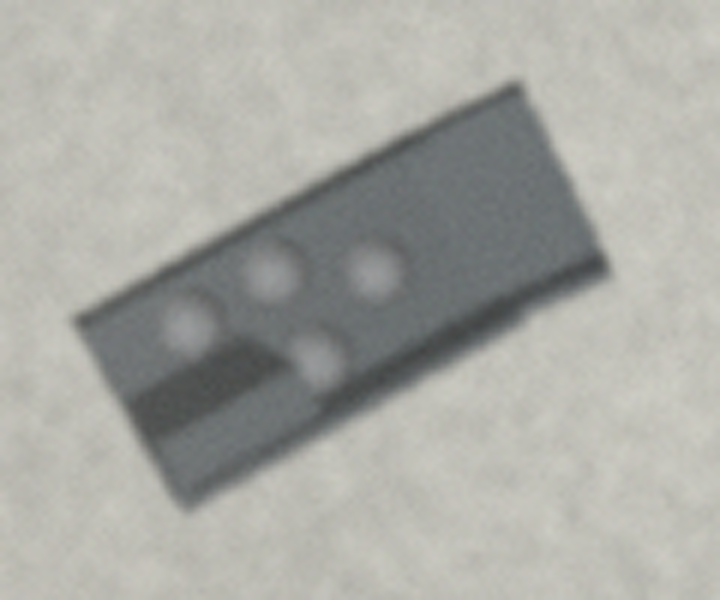

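```bash
cat >> h.py <<'E'
def wun(f,u,v,z):
    p=np.load(f);K=p["camera_matrix"];R=p["R"];t=p["t"]
    x=(np.array([u,v])-K[:2,2])/K[0,0];r=np.hypot(*x)
    d=np.array([*(x/r*np.sin(r)),np.cos(r)]);d=R.T@d;c=-R.T@t
    return c+d*(z-c[2])/d[2]
E
python3 - <<'E'
from h import *
w=lambda u,v,z:wun("w1.npz",265+(u+.5)/6-.5,70+(v+.5)/6-.5,z)
for zf in (.02,.028):
    L=[w(78,320,.028),w(188,510,.028),w(518,85,zf),w(607,268,zf)]
    b=(L[0]+L[1])/2;f=(L[2]+L[3])/2;d=(f-b)[:2];n=np.hypot(*d);u=d/n
    print(zf,"len",n,"wid",np.hypot(*(L[0]-L[1])[:2]),np.hypot(*(L[2]-L[3])[:2]),"yaw",np.degrees(np.arctan2(*d[::-1])),"handle",(b[:2]+f[:2])/2-u*.0425,f[:2]-.1*u,b[:2]+.015*u)
E
```

```text
0.02 len 0.11112573947493949 wid 0.047332139686021873 0.0455593652023212 yaw 30.166915886375026 handle [0.58652441 0.17111846] [0.58484964 0.17014501] [0.58819919 0.17209191]
0.028 len 0.10851801034903574 wid 0.047332139686021873 0.04460557736023674 yaw 30.910165918421814 handle [0.58531963 0.17059462] [0.58253894 0.16892974] [0.58810032 0.1722595 ]
```

```bash
python3 -m handwheel '[[0.04,-0.442,-0.048,0.03,0.84],[0.04,-0.442,-0.048,0.03,0.84],[0.04,-0.442,-0.048,0.03,0.84],[0.04,-0.442,-0.048,0.03,0.84],[0.04,-0.442,-0.048,0.03,0.84],[0.04,-0.442,-0.048,0.03,0.84],[0.04,-0.442,-0.048,0.03,0.84],[0.04,-0.442,-0.048,0.03,0.84],[0.04,-0.442,-0.048,0.03,0.84],[0.04,-0.442,-0.048,0.03,0.84],[0.04,-0.442,-0.048,0.03,0.84],[0.04,-0.442,-0.048,0.03,0.84],[0.04,-0.442,-0.048,0.03,0.84]]'; python3 - <<'E'
from h import *
np.savez("w2.npz",**camera_params("wrist"));im=read_camera("wrist");cv2.imwrite("pics/w2.png",im)
rel([.483,-.310,.1],42)
print(proj("wrist",[.483,-.31,.135]))
cv2.imwrite("pics/t2.png",cv2.resize(read_camera("top")[140:250,290:400],None,fx=5,fy=5,interpolation=cv2.INTER_CUBIC))
E
```

```text
time_s: 3.1
tool_pos: [0.4836, -0.3092, 0.2105]
tool_rot: [-180.0, -0.1, 42.1]
force: [0.2, 1.2, -0.1]
grip_width: 0.0398
rows tx,ty,tz,tw: [-8.000e-04  1.000e-04  1.106e-01  2.300e-03]  at [ 0.4836 -0.3094  0.2106] [-1.7998e+02 -6.0000e-02  4.2130e+01] F [-0.02  0.13 -0.88] w 0.0402 t 3.15
[249.4394623  199.99037498]
```

View pics/w2.png

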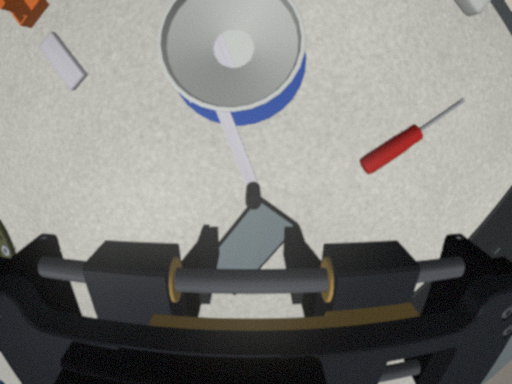

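```bash
python3 -m handwheel '[[0.04,-0.001,0,0.05,0],[0.04,-0.001,0,0.09,0],[0.04,-0.001,0,0.108,0],[0.04,-0.001,0,0.108,0],[0.04,-0.001,0,0.108,0],[0,-0.001,0,0.108,0],[0,-0.001,0,0.108,0],[0,-0.001,0,0.108,0],[0,-0.001,0,0.108,0],[0,-0.001,0,0.108,0]]' 8; python3 - <<'E'
from h import *
print("hole",wun("w2.npz",234,48,.094))
print("knob top",wun("w2.npz",253,201,.135))
np.savez("w3.npz",**camera_params("wrist"));cv2.imwrite("pics/w3.png",read_camera("wrist"))
rel([.4295,-.2501,.1],20)
E
```

```text
time_s: 4.2
tool_pos: [0.4822, -0.3124, 0.1031]
tool_rot: [179.9, -0.0, 41.9]
force: [0.4, -0.1, 2.2]
grip_width: 0.0135
hole [ 0.57149265 -0.21038719  0.094     ]
knob top [ 0.4844698  -0.31256898  0.135     ]
rows tx,ty,tz,tw: [ 0.0025 -0.0815  0.0031  0.3826]  at [ 0.4821 -0.3124  0.1031] [ 1.7995e+02 -3.0000e-02  4.1920e+01] F [ 0.02 -0.5   1.78] w 0.0137 t 4.25
```

View pics/w3.png

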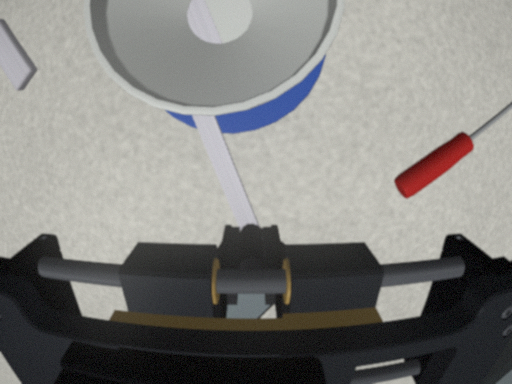

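```bash
python3 - <<'E'
from h import *
import io,contextlib
o=get_obs();P=np.array([.525,-.2218]);k0=o["tool_pos"][:2]-P;print(np.hypot(*k0),np.degrees(np.arctan2(k0[1],k0[0])))
y=np.radians(o["tool_rot"][2])
for a in np.arange(0,48.1,6):
    t=-np.radians(a);d=np.array([[np.cos(t),-np.sin(t)],[np.sin(t),np.cos(t)]])@k0-k0
    print(a,np.round([d[0]*np.cos(y)+d[1]*np.sin(y),d[0]*np.sin(y)-d[1]*np.cos(y),np.radians(a)],4))
E
```

```text
0.10024196130295392 -115.32374423507528
0.0 [0. 0. 0.]
6.0 [-0.0035 -0.0099  0.1047]
12.0 [-0.006  -0.0201  0.2094]
18.0 [-0.0075 -0.0305  0.3142]
24.0 [-0.0078 -0.041   0.4189]
30.0 [-0.007  -0.0514  0.5236]
36.0 [-0.0051 -0.0617  0.6283]
42.0 [-0.0022 -0.0718  0.733 ]
48.0 [ 0.0018 -0.0815  0.8378]
```

```bash
python3 -m handwheel '[[0,-0.0035,-0.0099,0,0.105],[0,-0.006,-0.0201,0,0.21],[0,-0.0075,-0.0305,0,0.314],[0,-0.0078,-0.041,0,0.419],[0,-0.007,-0.0514,0,0.524],[0,-0.0051,-0.0617,0,0.628],[0,-0.0022,-0.0718,0,0.733],[0,0.0018,-0.0815,0,0.838],[0,0.0018,-0.0815,0,0.838],[0,0.0018,-0.0815,0,0.838]]' ; python3 - <<'E'
from h import *
np.savez("w4.npz",**camera_params("wrist"));cv2.imwrite("pics/w4.png",read_camera("wrist"))
t=read_camera("top");cv2.imwrite("pics/t4.png",t);s=read_camera("side");cv2.imwrite("pics/s4.png",s[180:330,180:350])
rel([.4295,-.2501,.1],-6)
E
```

```text
time_s: 5.25
tool_pos: [0.4311, -0.2487, 0.1031]
tool_rot: [-179.9, -0.3, -5.9]
force: [5.1, 2.1, -1.7]
grip_width: 0.0136
rows tx,ty,tz,tw: [-0.0016  0.0013  0.0031  0.0005]  at [ 0.4312 -0.249   0.1031] [-179.92   -0.25   -5.97] F [ 6.01  3.54 -0.5 ] w 0.0135 t 5.4
```

View pics/w4.png

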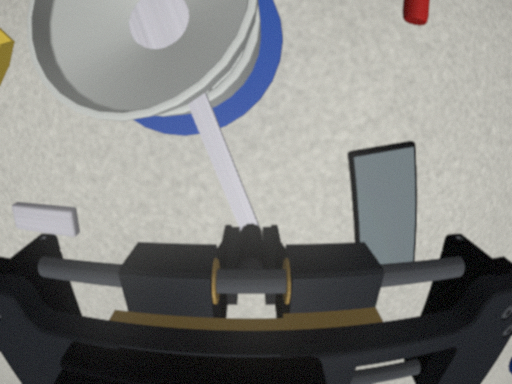

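View pics/t4.png

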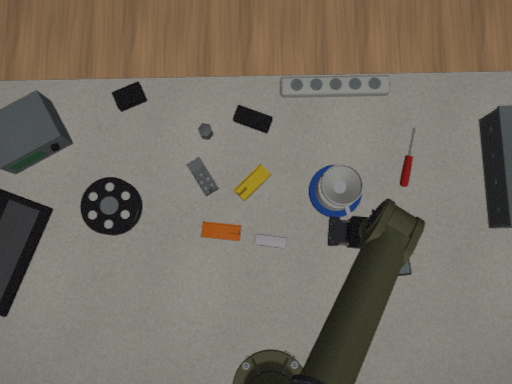

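```bash
python3 - <<'E'
from h import *
import cv2
for f,ps,h in [("w4.npz",[(203,104),(247,221)],(159,22))]:
    a,b=[wun(f,*p,.091) for p in ps];c=wun(f,*h,.094);d=(b-a)[:2];e=(b-c)[:2]
    print(a,b,c,"bar",np.degrees(np.arctan2(d[1],d[0])),"axis->",np.degrees(np.arctan2(e[1],e[0])),np.hypot(*(c[:2]-get_obs()["tool_pos"][:2])))
im=cv2.imread("pics/w4.png");cv2.imwrite("pics/w4c.png",cv2.resize(im[0:230,20:290],None,fx=3,fy=2.6))
im=cv2.resize(im[0:230,20:290],None,fx=2.9,fy=2.6,interpolation=2);cv2.imwrite("pics/w4c.png",im)
E
```

```text
[ 0.51538807 -0.23068057  0.091     ] [ 0.43990178 -0.24844432  0.091     ] [ 0.5688489  -0.21041099  0.094     ] bar -166.75784207084493 axis-> -163.5664200898401 0.14297724198529083
```

View pics/w4c.png

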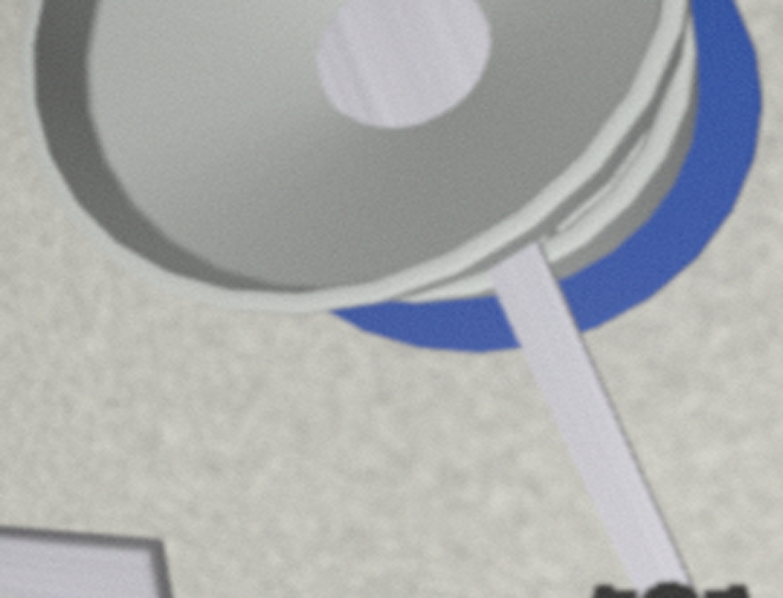

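View pics/s4.png

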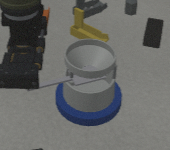

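```bash
python3 -m handwheel '[[0.04,0,0,0,0],[0.04,0,0,0,0],[0.04,0,0,0,0],[0.04,0,0,-0.05,0],[0.04,0,0,-0.1,0],[0.04,-0.03,0,-0.12,0],[0.04,-0.06,0,-0.12,0],[0.04,-0.06,0,-0.12,0],[0.04,-0.06,0,-0.12,0]]' ; python3 - <<'E'
from h import *
np.savez("w5.npz",**camera_params("wrist"));im=read_camera("wrist");cv2.imwrite("pics/w5.png",im)
t=read_camera("top");cv2.imwrite("pics/t5.png",cv2.resize(t[140:250,290:400],None,fx=5,fy=5,interpolation=cv2.INTER_CUBIC))
rel([.585,.171,.2],31)
E
```

```text
time_s: 6.3
tool_pos: [0.3688, -0.2439, 0.2225]
tool_rot: [-179.9, -0.1, -6.1]
force: [0.6, 1.2, -0.4]
grip_width: 0.0401
rows tx,ty,tz,tw: [ 0.1705 -0.4355  0.0222 -0.6474]  at [ 0.3693 -0.2439  0.2222] [ 1.7998e+02  3.0000e-02 -6.0900e+00] F [ 0.37 -0.1  -0.36] w 0.0403 t 6.4
```

View pics/w5.png

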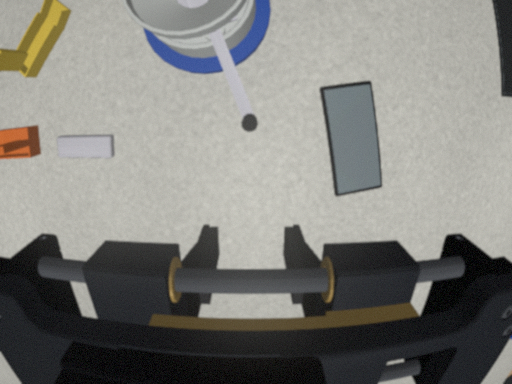

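View pics/t5.png

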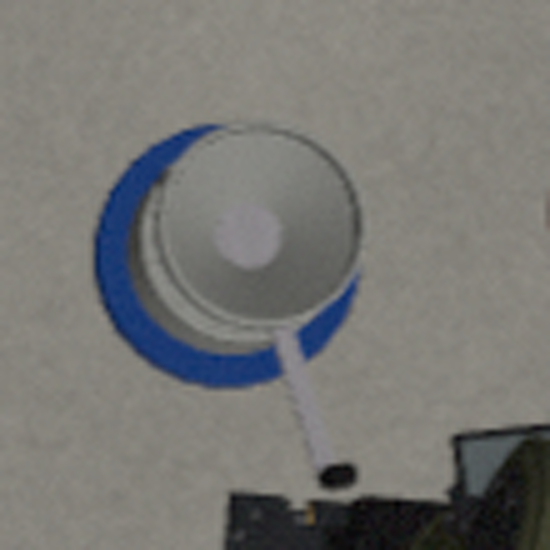

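```bash
python3 - <<'E'
from h import *
def c2(u,v): return 290+(u+.5)/5-.5,140+(v+.5)/5-.5
ang=lambda d:np.degrees(np.arctan2(d[1],d[0]))
T=lambda u,v,z:unproj("top",*c2(u,v),z)
k=T(344,473,.135);r=T(258,226,.144);h=T(248,237,.094);a=T(286,340,.091);b=T(322,460,.091)
print(k,r,h,"bar",ang(b-a),"axis->knob",ang(k-r),ang(k-h),np.hypot(*(k-r)[:2]),np.hypot(*(k-h)[:2]))
# perpendicular offset of bar line from axis
n=(b-a)[:2];n/=np.hypot(*n)
for X in (r,h): e=(X-b)[:2];print("off mm",1e3*(n[0]*e[1]-n[1]*e[0]))
w=lambda u,v,z:wun("w5.npz",u,v,z)
a=w(218,36,.091);b=w(246,110,.091);h=w(187,-2,.094);k=w(249.5,122.5,.135)
print("wrist bar",ang(b-a),k, "k-b", ang(k-a))
n=(b-a)[:2];n/=np.hypot(*n)
for X in (r,[.568,-.2086]): e=(np.array(X)[:2]-b[:2]);print("off mm",1e3*(n[0]*e[1]-n[1]*e[0]))
E
python3 - <<'E'
import cv2
im=cv2.imread("pics/w5.png");cv2.imwrite("pics/w5c.png",cv2.resize(im[0:140,110:290],None,fx=4.2,fy=4.2,interpolation=2))
E
```

```text
[ 0.4315493  -0.24731184  0.135     ] [ 0.56746877 -0.20481545  0.144     ] [ 0.56885029 -0.20772045  0.094     ] bar -165.9022041481614 axis->knob -162.6376973948499 -163.91483057212616 0.14240802467382177 0.1428952083121332
off mm -7.696679244381367
off mm -4.542672944128849
wrist bar -166.11275589960675 [ 0.43294373 -0.25080803  0.135     ] k-b -165.82393287535376
off mm -11.912552765277338
off mm -8.111127448095324
```

View pics/w5c.png

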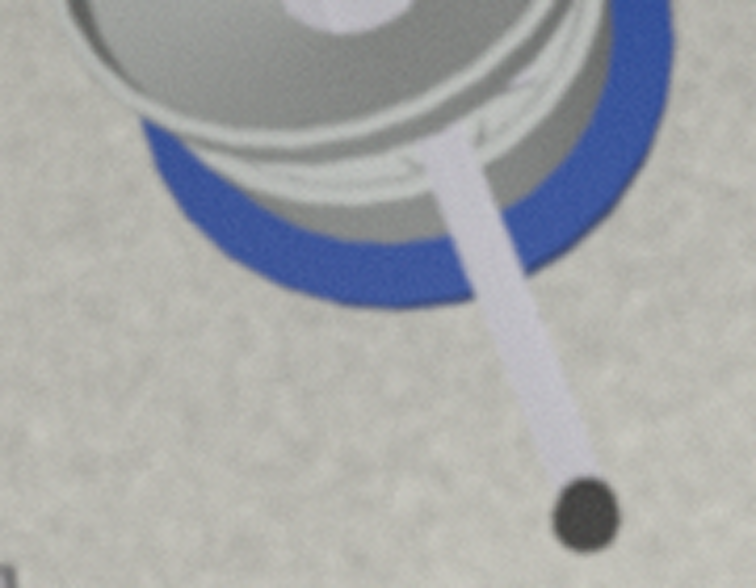

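```bash
python3 -m handwheel '[[0.04,0.03,0,0,0],[0.04,0.062,-0.002,0.02,0],[0.04,0.062,-0.002,0.07,0],[0.04,0.062,-0.002,0.118,0],[0.04,0.062,-0.002,0.118,0],[0.04,0.062,-0.002,0.118,0],[0,0.062,-0.002,0.118,0],[0,0.062,-0.002,0.118,0],[0,0.062,-0.002,0.118,0],[0,0.062,-0.002,0.118,0],[0,0.062,-0.002,0.118,0]]' 8; python3 - <<'E'
from h import *
rel([.4345,-.259,.104],0)
E
```

```text
time_s: 7.5
tool_pos: [0.4315, -0.2486, 0.1055]
tool_rot: [-180.0, -0.1, -6.1]
force: [-0.7, 0.6, 4.9]
grip_width: 0.0134
rows tx,ty,tz,tw: [ 0.0041  0.01    0.0015 -0.1062]  at [ 0.4315 -0.2486  0.1055] [-1.7995e+02 -1.1000e-01 -6.0900e+00] F [-0.69  0.64  4.86] w 0.0134 t 7.5
```

```bash
python3 -m handwheel '[[0,0.002,0.005,0,-0.055],[0,0.0035,0.0103,0,-0.11],[0,0.0035,0.0103,0,-0.11],[0,0.0035,0.0103,0,-0.11],[0.04,0.0035,0.0103,0,-0.11],[0.04,0.0035,0.0103,0,-0.11],[0.04,0.0035,0.0103,0,-0.11],[0.04,0.0035,0.0103,-0.05,-0.11],[0.04,0.0035,0.0103,-0.1,-0.11],[0.04,-0.03,0.01,-0.12,-0.11],[0.04,-0.06,0.01,-0.12,-0.11],[0.04,-0.06,0.01,-0.12,-0.11],[0.04,-0.06,0.01,-0.12,-0.11]]'; python3 - <<'E'
from h import *
np.savez("w6.npz",**camera_params("wrist"));im=read_camera("wrist");cv2.imwrite("pics/w6c.png",cv2.resize(im[0:140,110:290],None,fx=4.2,fy=4.2,interpolation=2))
t=read_camera("top");cv2.imwrite("pics/t6.png",cv2.resize(t[140:250,290:400],None,fx=5,fy=5,interpolation=cv2.INTER_CUBIC))
s=read_camera("side");cv2.imwrite("pics/s6.png",cv2.resize(s[200:310,220:330],None,fx=5,fy=5,interpolation=cv2.INTER_CUBIC))
rel([.585,.171,.2],31)
E
```

```text
time_s: 8.8
tool_pos: [0.3698, -0.2518, 0.2241]
tool_rot: [-179.9, -0.0, 0.2]
force: [-0.1, -0.8, 0.8]
grip_width: 0.0403
rows tx,ty,tz,tw: [ 0.2161 -0.4224  0.0244 -0.5376]  at [ 0.3704 -0.2521  0.2244] [1.8e+02 1.0e-02 2.0e-01] F [ 0.96  0.15 -0.17] w 0.0402 t 8.95
```

View pics/w6c.png

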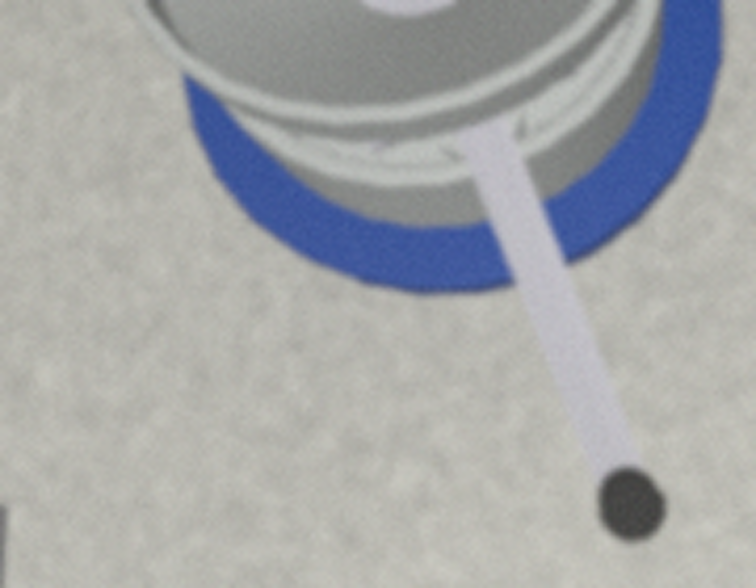

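View pics/t6.png

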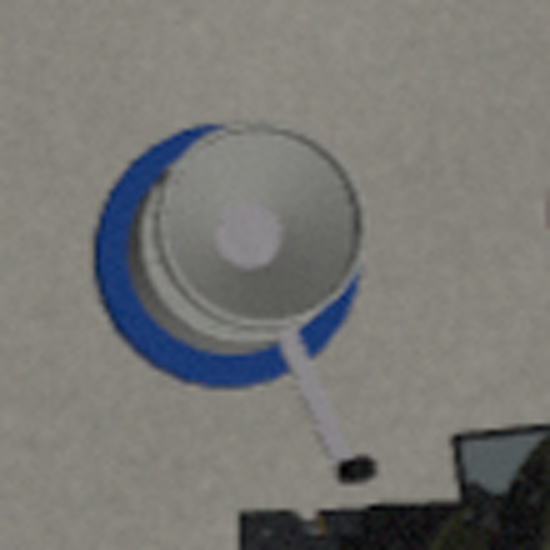

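View pics/s6.png

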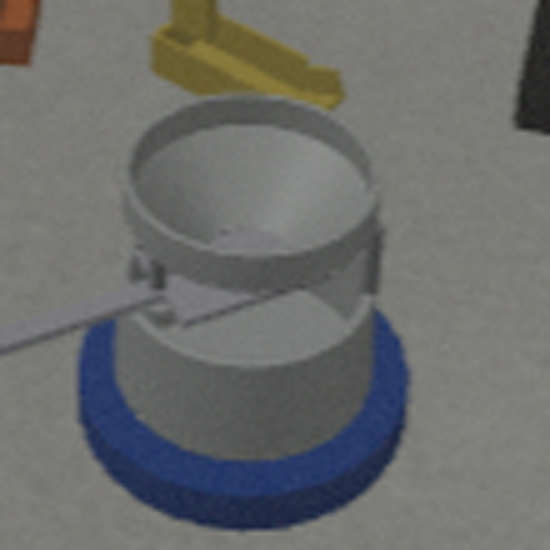

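```bash
python3 - <<'E'
from h import *
def c2(u,v): return 290+(u+.5)/5-.5,140+(v+.5)/5-.5
ang=lambda d:np.degrees(np.arctan2(d[1],d[0]))
T=lambda u,v,z:unproj("top",*c2(u,v),z)
k=T(360,466,.135);r=T(258,226,.144);h=T(248,237,.094);a=T(291,340,.091);b=T(339,455,.091)
n=(b-a)[:2];n/=np.hypot(*n);print("bar",ang(b-a),"D",np.hypot(*(k-r)[:2]),k)
for X in (r,h): e=(X-b)[:2];print("off mm",1e3*(n[0]*e[1]-n[1]*e[0]))
w=lambda u,v,z:wun("w6.npz",110+u/4.2,v/4.2,z)
a=w(489,135,.091);b=w(610,445,.091);n=(b-a)[:2];n/=np.hypot(*n);print("wbar",ang(b-a))
# foot circle fit in wrist and top, z=.025
pts=np.array([w(*p,.025)[:2] for p in [(187,90),(270,230),(420,292),(500,287),(600,238),(690,130),(720,30)]])
def fit(p):
    A=np.c_[2*p,np.ones(len(p))];s=np.linalg.lstsq(A,(p**2).sum(1),rcond=None)[0];return s[:2],np.sqrt(s[2]+s[0]**2+s[1]**2)
c,R=fit(pts);print("wrist foot",c,R);e=c-b[:2];print("off",1e3*(n[0]*e[1]-n[1]*e[0]))
pts=np.array([T(*p,.025)[:2] for p in [(190,130),(130,175),(96,255),(130,345),(175,377),(222,388),(275,381),(330,340),(358,280)]])
c,R=fit(pts);print("top foot",c,R)
E
```

```text
bar -159.88309797257398 D 0.1419195008420292 [ 0.43519402 -0.25624049  0.135     ]
off mm -3.8494127228562505
off mm -0.6464894829562029
wbar -159.16068157905823
wrist foot [ 0.5678019  -0.21025928] 0.07734096691063759
off -0.5866570301117993
top foot [ 0.56692077 -0.2068748 ] 0.07896193754914013
```

```bash
python3 -m handwheel '[[0.05,0.17,-0.352,0.01,-1.9],[0.05,0.17,-0.352,0.01,-1.9],[0.05,0.17,-0.352,0.01,-1.9],[0.05,0.17,-0.352,0.01,-1.9],[0.05,0.17,-0.352,0.01,-1.9],[0.05,0.17,-0.352,0.01,-1.9],[0.05,0.17,-0.352,0.01,-1.9],[0.05,0.17,-0.352,0.01,-1.9],[0.05,0.17,-0.352,0.01,-1.9],[0.05,0.17,-0.352,0.01,-1.9],[0.05,0.17,-0.352,0.01,-1.9],[0.05,0.17,-0.352,0.01,-1.9],[0.05,0.17,-0.352,0.01,-1.9]]'; python3 - <<'E'
from h import *
rel([.585,.171,.2],210.7);print(get_obs()["qpos"].round(1))
E
```

```text
time_s: 10.25
tool_pos: [0.5391, 0.1009, 0.214]
tool_rot: [-180.0, 0.1, 109.4]
force: [-0.2, 0.2, -0.7]
grip_width: 0.0498
rows tx,ty,tz,tw: [ 0.0509  0.0666  0.014  -1.768 ]  at [0.5391 0.1009 0.214 ] [-1.7996e+02  6.0000e-02  1.0940e+02] F [-0.22  0.24 -0.71] w 0.0498 t 10.25
[-53.    7.1  43.2  99.8  -5.   75.1  10.6]
```

```bash
python3 -m handwheel '[[0.05,0.051,0.067,0.03,-1.768],[0.05,0.051,0.067,0.03,-1.768],[0.05,0.051,0.067,0.03,-1.768],[0.05,0.051,0.067,0.03,-1.768],[0.05,0.051,0.067,0.03,-1.768],[0.05,0.051,0.067,0.03,-1.768],[0.05,0.051,0.067,0.03,-1.768],[0.05,0.051,0.067,0.03,-1.768],[0.05,0.051,0.067,0.03,-1.768],[0.05,0.051,0.067,0.03,-1.768],[0.05,0.051,0.067,0.03,-1.768],[0.05,0.051,0.067,0.03,-1.768],[0.05,0.051,0.067,0.03,-1.768]]'; python3 - <<'E'
from h import *
np.savez("w7.npz",**camera_params("wrist"));im=read_camera("wrist");cv2.imwrite("pics/w7.png",im)
rel([.585,.171,.08],210.7);print(get_obs()["qpos"].round(1))
E
```

```text
time_s: 11.55
tool_pos: [0.5857, 0.171, 0.1838]
tool_rot: [-180.0, -0.1, -149.6]
force: [0.4, 0.0, -0.3]
grip_width: 0.0499
rows tx,ty,tz,tw: [ 0.0005  0.0004  0.1039 -0.0079]  at [0.5856 0.1709 0.1839] [-1.7999e+02 -5.0000e-02 -1.4975e+02] F [ 0.58 -0.49 -0.73] w 0.0499 t 11.6
[-41.7  15.6  27.6  93.1  -7.5  73.2 107.4]
```

View pics/w7.png

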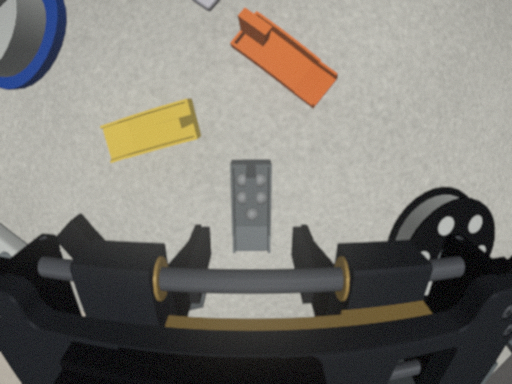

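```bash
python3 - <<'E'
from h import *
print(proj("wrist",[.585,.171,.085]),proj("wrist",[.585,.171,.03]))
im=cv2.imread("pics/w7.png");cv2.imwrite("pics/w7c.png",cv2.resize(im[150:260,210:300],None,fx=5.4,fy=5.4,interpolation=2))
E
```

```text
[252.5931251  191.13690484] [252.31880182 175.76044737]
```

View pics/w7c.png

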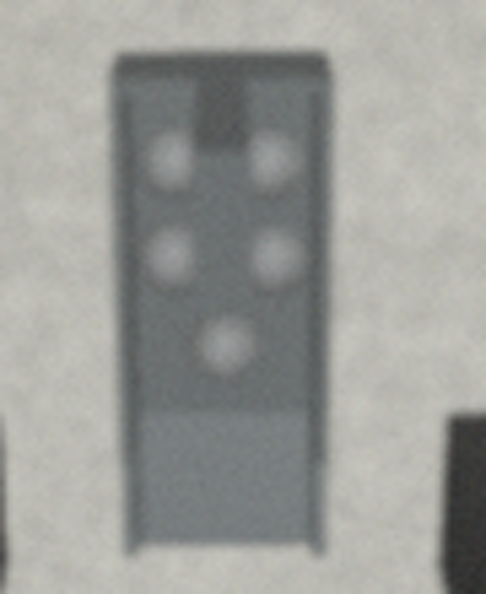

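```bash
python3 - <<'E'
from h import *
p=np.load("w7.npz")
def pr(X):
    K=p["camera_matrix"];c=p["R"]@np.array(X,float)+p["t"];th=np.arctan2(np.hypot(c[0],c[1]),c[2]);ph=np.arctan2(c[1],c[0])
    return (K[:2,2]+K[0,0]*th*np.array([np.cos(ph),np.sin(ph)])).round(1)
a=np.radians(30.5);u=np.array([np.cos(a),np.sin(a),0]);n=np.array([-u[1],u[0],0])
h=np.array([.585,.171,0])
for nm,dx,dz in [("fin back top",-.015,.085),("back wall top",-.015,.028),("back bottom",-.015,0),("lip",.1,.014),("floor end",.071,.003)]:
    print(nm,pr(h+u*dx+[0,0,dz]),pr(h+u*dx+n*.023+[0,0,dz])[0],pr(h+u*dx-n*.023+[0,0,dz])[0])
E
```

```text
fin back top [252.6 175.3] 277.9 227.3
back wall top [252.3 162. ] 273.3 231.3
back bottom [252.2 157. ] 271.6 232.8
lip [252.2 249. ] 270.3 234.0
floor end [252.2 224.7] 270.3 233.9
```

```bash
python3 -m handwheel '[[0.05,-0.0015,0.001,0.05,0.015],[0.05,-0.0015,0.001,0.1,0.015],[0.05,-0.0015,0.001,0.13,0.015],[0.05,-0.0015,0.001,0.148,0.015],[0.05,-0.0015,0.001,0.148,0.015],[0.05,-0.0015,0.001,0.148,0.015],[0.02,-0.0015,0.001,0.148,0.015],[0.02,-0.0015,0.001,0.148,0.015],[0.02,-0.0015,0.001,0.148,0.015],[0.02,-0.0015,0.001,0.148,0.015]]' 15; python3 - <<'E'
from h import *
im=read_camera("wrist");cv2.imwrite("pics/w8.png",im)
rel([.5866,.171,.035],210.7)
E
```

```text
time_s: 12.6
tool_pos: [0.5866, 0.1725, 0.0373]
tool_rot: [180.0, 0.1, -150.5]
force: [-0.1, -0.5, -0.5]
grip_width: 0.0259
rows tx,ty,tz,tw: [ 0.0007 -0.0013  0.0021 -0.0207]  at [0.5865 0.1725 0.0371] [ 1.7999e+02  6.0000e-02 -1.5049e+02] F [-0.18 -0.52  0.52] w 0.0235 t 12.65
```

View pics/w8.png

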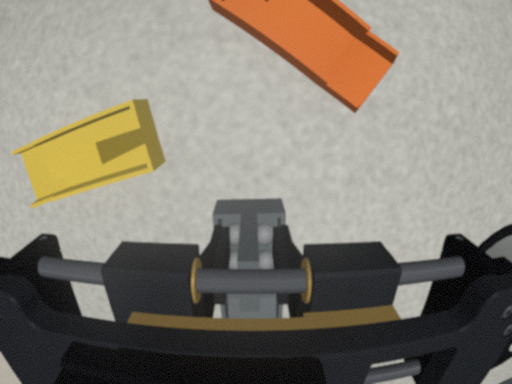

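```bash
python3 -m handwheel '[[0,0,-0.001,0.001,-0.01],[0,0,-0.001,0.001,-0.01],[0,0,-0.001,0.001,-0.01],[0,0,-0.001,0.001,-0.01],[0,0,-0.001,0.001,-0.01]]' 30; python3 - <<'E'
from h import *
print(get_obs()["force"],get_obs()["wrist_torque"])
E
python3 -m handwheel '[[0,0,0,-0.005,0],[0,0,0,-0.01,0],[0,0,0,-0.015,0],[0,0,0,-0.015,0],[0,0,0,-0.015,0],[0,0,0,-0.015,0]]';  python3 - <<'E'
from h import *
print(get_obs()["force"],get_obs()["wrist_torque"])
im=read_camera("side");cv2.imwrite("pics/s9.png",cv2.resize(im[150:230,220:330],None,fx=6,fy=6,interpolation=2))
im=read_camera("wrist");cv2.imwrite("pics/w9.png",im)
E
```

```text
time_s: 13.15
tool_pos: [0.5867, 0.1713, 0.0355]
tool_rot: [-180.0, -0.0, -149.9]
force: [-0.1, 0.1, -1.1]
grip_width: 0.0099
[-0.14749313  0.07503045 -1.1225055 ] [-0.07044251  0.00842431  0.07567155]
time_s: 13.75
tool_pos: [0.5865, 0.1714, 0.0504]
tool_rot: [180.0, -0.0, -149.9]
force: [-0.1, 0.3, -2.8]
grip_width: 0.0098
[-0.14702313  0.31921231 -2.84042134] [-0.01890939  0.1299762   0.02209106]
```

View pics/s9.png

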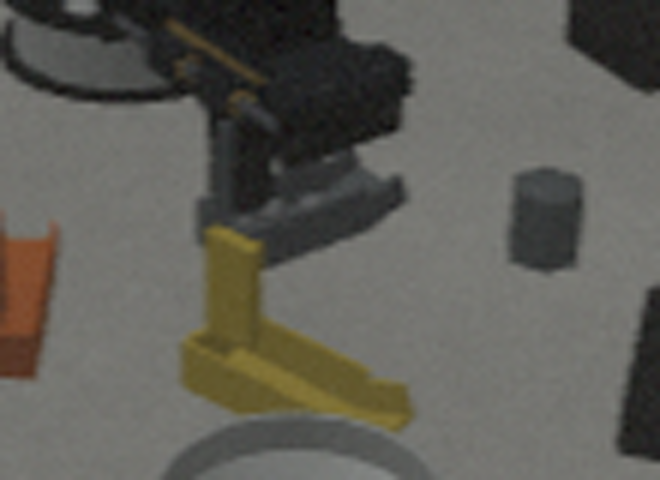

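View pics/w9.png

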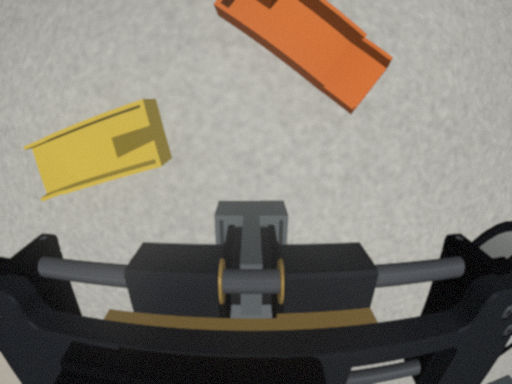

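```bash
python3 -m handwheel '[[0,0,0,0,0],[0,0,0,0,0],[0,0,0,0,0]]' 12; python3 -m handwheel '[[0,0,0,0,0],[0,0,0,0,0],[0,0,0,0,0]]' 7;python3 - <<'E'
from h import *
print(get_obs()["force"],get_obs()["wrist_torque"])
im=read_camera("side");cv2.imwrite("pics/s10.png",cv2.resize(im[150:230,220:330],None,fx=6,fy=6,interpolation=2))
E
```

```text
time_s: 14.15
tool_pos: [0.5867, 0.1714, 0.0505]
tool_rot: [180.0, -0.0, -149.9]
force: [0.6, 0.0, -2.3]
grip_width: 0.01
time_s: 14.45
tool_pos: [0.5868, 0.1714, 0.0506]
tool_rot: [180.0, 0.0, -149.9]
force: [0.7, -0.1, -3.0]
grip_width: 0.0098
[ 0.66790156 -0.05353401 -3.005199  ] [0.02460695 0.06721679 0.02262289]
```

View pics/s10.png

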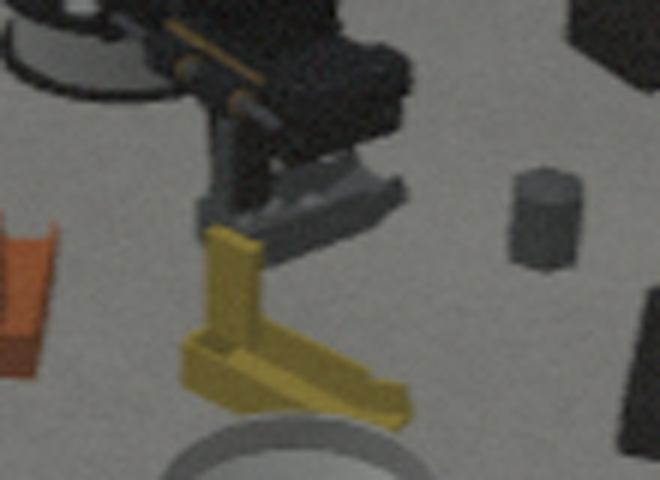

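```bash
python3 -m handwheel '[[0,0,0,0,0],[0,0,0,0,0],[0,0,0,0,0]]' 5; python3 -m handwheel '[[0,0,0,0,0],[0,0,0,0,0],[0,0,0,0,0]]' 3;python3 - <<'E'
from h import *
print(get_obs()["force"],get_obs()["wrist_torque"])
im=read_camera("side");cv2.imwrite("pics/s11.png",cv2.resize(im[150:230,220:330],None,fx=6,fy=6,interpolation=2))
E
```

```text
time_s: 14.8
tool_pos: [0.5868, 0.1714, 0.0506]
tool_rot: [180.0, 0.0, -149.9]
force: [-0.6, 0.1, -2.8]
grip_width: 0.0098
time_s: 15.1
tool_pos: [0.5867, 0.1714, 0.0506]
tool_rot: [180.0, 0.0, -149.9]
force: [-0.1, 0.2, -2.2]
grip_width: 0.01
[-0.13259922  0.1685585  -2.19523706] [0.02664073 0.06741811 0.00073031]
```

View pics/s11.png

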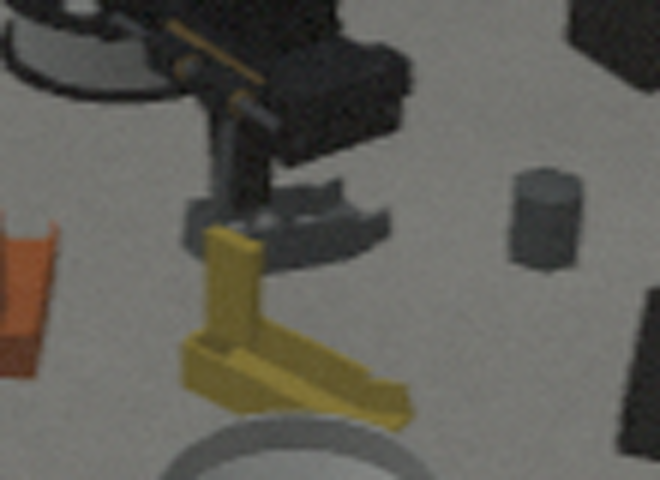

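```bash
python3 -m handwheel '[[0,0,0,0.005,0],[0,0,0,0.01,0],[0,0,0,0.0155,0],[0,0,0,0.0155,0],[0,0,0,0.0155,0]]' 3;  python3 - <<'E'
from h import *
rel([.5866,.171,.035],210.7)
im=read_camera("side");cv2.imwrite("pics/s12.png",cv2.resize(im[150:230,220:330],None,fx=6,fy=6,interpolation=2))
E
```

```text
time_s: 15.65
tool_pos: [0.5867, 0.1715, 0.0345]
tool_rot: [-180.0, -0.0, -149.9]
force: [0.8, -0.2, -2.0]
grip_width: 0.0103
rows tx,ty,tz,tw: [ 0.0003 -0.0004 -0.0005 -0.0106]  at [0.5867 0.1715 0.0345] [-1.8000e+02 -1.0000e-02 -1.4991e+02] F [ 0.81 -0.18 -2.  ] w 0.0103 t 15.65
```

View pics/s12.png

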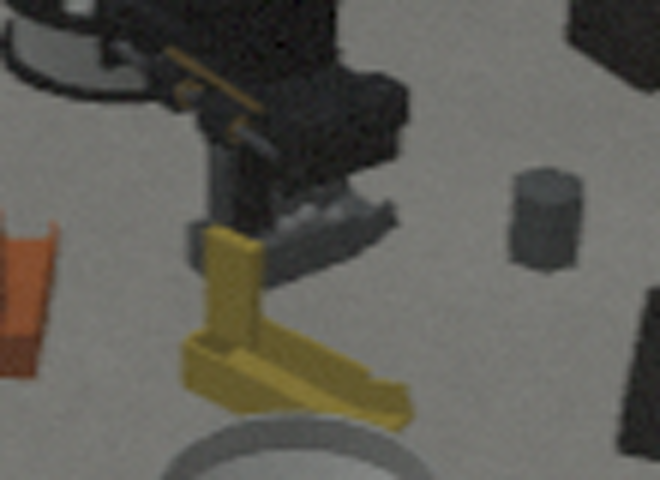

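```bash
python3 -m handwheel '[[0.018,0,0,0,0],[0.018,0,0,0,0],[0.018,0,0,-0.001,0],[0.018,0,0,-0.001,0],[0,0,0,-0.001,0],[0,0,0,-0.001,0],[0,0,0,-0.001,0],[0,0,0,-0.001,0]]' 40;  python3 - <<'E'
from h import *
rel([.5866,.171,.035],210.7)
im=read_camera("side");cv2.imwrite("pics/s13.png",cv2.resize(im[150:230,220:330],None,fx=6,fy=6,interpolation=2))
E
```

```text
time_s: 16.5
tool_pos: [0.5868, 0.1715, 0.0362]
tool_rot: [180.0, 0.0, -149.9]
force: [-0.3, 0.1, 0.6]
grip_width: 0.0098
rows tx,ty,tz,tw: [ 0.0004 -0.0003  0.0012 -0.0106]  at [0.5868 0.1715 0.0362] [ 1.8000e+02  1.0000e-02 -1.4991e+02] F [-0.29  0.06  0.55] w 0.0098 t 16.5
```

View pics/s13.png

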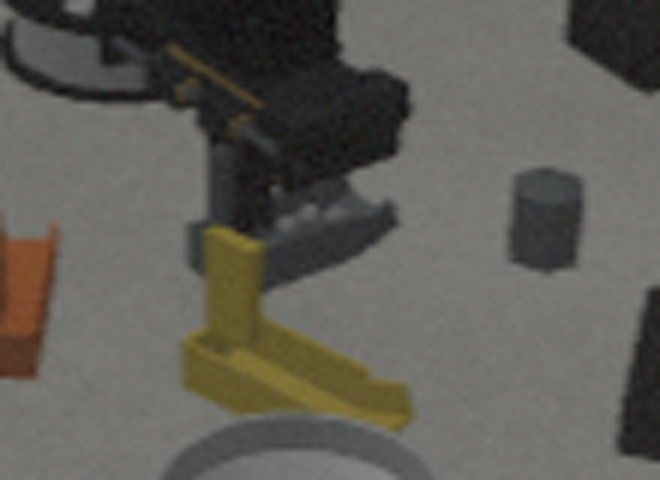

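```bash
python3 -m handwheel '[[0,0,0,-0.005,0],[0,0,0,-0.015,0],[0,0,0,-0.035,0],[0,0,0,-0.055,0],[0,0,0,-0.075,0],[0,0,0,-0.095,0],[0,0,0,-0.115,0],[0,0,0,-0.135,0],[0,0,0,-0.152,0],[0,0,0,-0.162,0],[0,0,0,-0.165,0],[0,0,0,-0.165,0]]' 40;  python3 - <<'E'
from h import *
rel([.5675,-.0515,.2],90)
E
```

```text
time_s: 17.75
tool_pos: [0.5866, 0.1714, 0.2011]
tool_rot: [180.0, 0.0, -149.9]
force: [0.6, -0.1, -2.2]
grip_width: 0.01
rows tx,ty,tz,tw: [ 1.283e-01 -1.833e-01  1.100e-03  2.096e+00]  at [0.5866 0.1714 0.2011] [ 1.8000e+02  1.0000e-02 -1.4991e+02] F [ 0.62 -0.07 -2.21] w 0.01 t 17.75
```

```bash
python3 -m handwheel '[[0,0.004,-0.006,0,0.07],[0,0.012,-0.017,0,0.2],[0,0.02,-0.029,0,0.33],[0,0.028,-0.04,0,0.46],[0,0.036,-0.051,0,0.59],[0,0.044,-0.063,0,0.72],[0,0.052,-0.074,0,0.85],[0,0.06,-0.086,0,0.98],[0,0.068,-0.097,0,1.11],[0,0.076,-0.109,0,1.24],[0,0.084,-0.12,0,1.37],[0,0.092,-0.131,0,1.5],[0,0.1,-0.143,0,1.63],[0,0.108,-0.154,0,1.76],[0,0.116,-0.166,0,1.89],[0,0.122,-0.174,0,2.0],[0,0.126,-0.18,0,2.07],[0,0.128,-0.183,0,2.096],[0,0.128,-0.183,0,2.096],[0,0.128,-0.183,0,2.096]]';  python3 - <<'E'
from h import *
rel([.5675,-.0615,.18],90)
np.savez("w14.npz",**camera_params("wrist"))
cv2.imwrite("pics/w14.png",read_camera("wrist"))
s=read_camera("side");cv2.imwrite("pics/s14.png",cv2.resize(s[130:310,190:350],None,fx=4,fy=3.3,interpolation=2))
cv2.imwrite("pics/s14.png",cv2.resize(s[150:300,190:340],None,fx=4,fy=4,interpolation=2))
t=read_camera("top");cv2.imwrite("pics/t14.png",cv2.resize(t[130:250,240:390],None,fx=5,fy=5,interpolation=2))
E
```

```text
time_s: 19.75
tool_pos: [0.5676, -0.0504, 0.2007]
tool_rot: [-180.0, -0.0, 90.1]
force: [-0.3, 0.2, -2.5]
grip_width: 0.0099
rows tx,ty,tz,tw: [-0.0111 -0.0002  0.0207  0.0017]  at [ 0.5676 -0.0504  0.2007] [-1.7997e+02 -2.0000e-02  9.0100e+01] F [-0.35  0.17 -2.51] w 0.0099 t 19.75
```

View pics/w14.png

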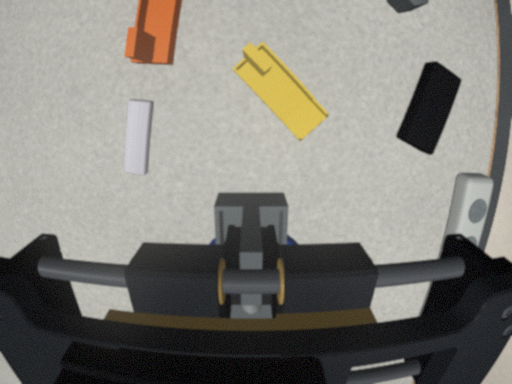

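View pics/s14.png

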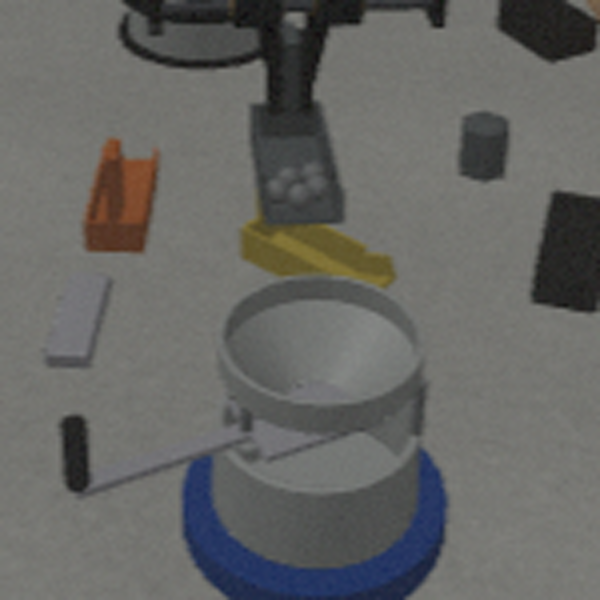

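View pics/t14.png

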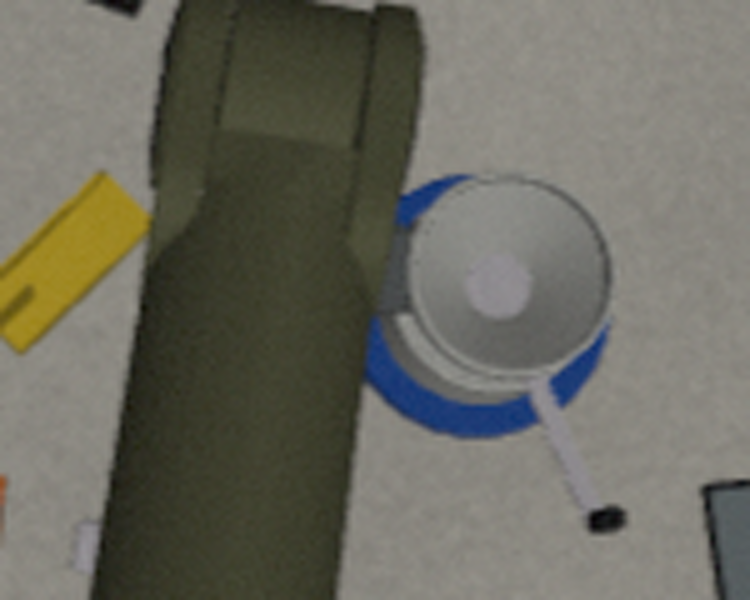

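```bash
python3 - <<'E'
from h import *
g=np.array([.5676,-.0504,.2194])
for th in (0,10,20,30,40,50):
    a=-np.radians(th)
    def P(fx,fz,lat=0): # fx fwd from handle, fz rel to grasp (55 above underside)
        x=fx*np.cos(a)-fz*np.sin(a);z=fx*np.sin(a)+fz*np.cos(a)
        return g+[lat,-x,z]
    r=[]
    for nm,X in [("lip",P(.1,-.041)),("bk",P(-.015,-.027)),("fl",P(.071,-.052)),("btm front",P(.071,-.055))]:
        s=proj("side",X);t=proj("top",X);r.append((nm,((s-[190,150])*4).round(),((t-[240,130])*5).round(),X[2].round(3)))
    print(th,r)
E
```

```text
0 [('lip', array([305., 223.]), array([416., 266.]), np.float64(0.178)), ('bk', array([286., 104.]), array([202., 266.]), np.float64(0.192)), ('fl', array([299., 211.]), array([359., 270.]), np.float64(0.167)), ('btm front', array([299., 215.]), array([359., 271.]), np.float64(0.164))]
10 [('lip', array([302., 238.]), array([396., 271.]), np.float64(0.162)), ('bk', array([285.,  96.]), array([194., 265.]), np.float64(0.195)), ('fl', array([297., 217.]), array([338., 274.]), np.float64(0.156)), ('btm front', array([297., 221.]), array([337., 274.]), np.float64(0.153))]
20 [('lip', array([300., 248.]), array([371., 276.]), np.float64(0.147)), ('bk', array([285.,  88.]), array([187., 264.]), np.float64(0.199)), ('fl', array([294., 219.]), array([315., 277.]), np.float64(0.146)), ('btm front', array([294., 222.]), array([313., 277.]), np.float64(0.143))]
30 [('lip', array([297., 251.]), array([344., 279.]), np.float64(0.134)), ('bk', array([284.,  80.]), array([181., 263.]), np.float64(0.204)), ('fl', array([292., 217.]), array([289., 279.]), np.float64(0.139)), ('btm front', array([291., 219.]), array([286., 280.]), np.float64(0.136))]
40 [('lip', array([294., 250.]), array([314., 283.]), np.float64(0.124)), ('bk', array([284.,  72.]), array([177., 261.]), np.float64(0.208)), ('fl', array([289., 211.]), array([263., 281.]), np.float64(0.134)), ('btm front', array([289., 212.]), array([259., 282.]), np.float64(0.132))]
50 [('lip', array([291., 244.]), array([282., 285.]), np.float64(0.116)), ('bk', array([284.,  64.]), array([175., 260.]), np.float64(0.214)), ('fl', array([287., 201.]), array([235., 282.]), np.float64(0.132)), ('btm front', array([286., 201.]), array([231., 283.]), np.float64(0.13))]
```

```bash
python3 -m handwheel '[[0,-0.004,0,0.004,0],[0,-0.008,0,0.01,0],[0,-0.011,0,0.016,0],[0,-0.011,0,0.02,0],[0,-0.011,0,0.023,0],[0,-0.011,0,0.023,0],[0,-0.011,0,0.023,0]]' 15;  python3 - <<'E'
from h import *
rel([.5675,-.0615,.17],90);print(get_obs()["wrist_torque"].round(3))
E
python3 -m handwheel '[[0,0,0,0.001,0],[0,0,0,0.002,0],[0,0,0,0.002,0]]'; python3 -m handwheel '[[0,0,0,0.001,0],[0,0,0,0.001,0]]'; python3 -c "
from h import *
print(get_obs()['wrist_torque'].round(3))"
```

```text
time_s: 20.6
tool_pos: [0.5679, -0.0619, 0.1781]
tool_rot: [180.0, -0.0, 90.0]
force: [0.3, 0.2, -2.3]
grip_width: 0.0099
rows tx,ty,tz,tw: [ 0.0004 -0.0004  0.0081  0.0004]  at [ 0.5679 -0.0619  0.1781] [179.99  -0.    90.02] F [ 0.25  0.24 -2.33] w 0.0099 t 20.6
[0.02  0.022 0.017]
time_s: 20.9
tool_pos: [0.5677, -0.062, 0.176]
tool_rot: [180.0, -0.0, 90.0]
force: [-0.7, 0.2, -2.2]
grip_width: 0.0101
time_s: 21.1
tool_pos: [0.5677, -0.062, 0.175]
tool_rot: [-180.0, -0.0, 90.0]
force: [0.7, 0.2, -2.3]
grip_width: 0.0099
[-0.01   0.082  0.047]
```

```bash
for i in 1 2 3; do python3 -m handwheel '[[0,0,0,0.001,0],[0,0,0,0.001,0]]' | egrep "pos|force"; python3 -c "
from h import *
print(get_obs()['wrist_torque'].round(3))"; done
```

```text
tool_pos: [0.5677, -0.062, 0.1739]
force: [0.0, 0.8, -2.3]
[ 0.026  0.061 -0.012]
tool_pos: [0.5677, -0.062, 0.1729]
force: [0.9, 0.0, -3.2]
[0.017 0.065 0.023]
tool_pos: [0.5677, -0.062, 0.1719]
force: [0.6, -0.5, -2.2]
[-0.043  0.074 -0.032]
```

```bash
for i in 1 2; do python3 -m handwheel '[[0,0,0,0.001,0],[0,0,0,0.001,0]]' | egrep "pos|force"; python3 -c "
from h import *
print(get_obs()['wrist_torque'].round(3))"; done
```

```text
tool_pos: [0.5679, -0.0621, 0.1714]
force: [-0.8, 1.5, 0.1]
[-0.109  0.272 -0.021]
tool_pos: [0.568, -0.0617, 0.1705]
force: [-1.2, 1.5, 2.8]
[-0.109  0.406 -0.155]
```

```bash
python3 -m handwheel '[[0,0,0,-0.0005,0],[0,0,0,-0.0005,0],[0,-0.0025,0,-0.005,0],[0,-0.005,0,-0.009,0],[0,-0.008,0,-0.0135,0],[0,-0.0115,0,-0.018,0],[0,-0.0155,0,-0.0225,0],[0,-0.0155,0,-0.0225,0]]' 3;  python3 - <<'E'
from h import *
o=get_obs();print(o["force"],o["wrist_torque"].round(3))
s=read_camera("side");cv2.imwrite("pics/s15.png",cv2.resize(s[150:300,190:340],None,fx=4,fy=4,interpolation=2))
E
```

```text
time_s: 22.9
tool_pos: [0.5681, -0.079, 0.1935]
tool_rot: [179.9, 0.0, 89.9]
force: [-0.3, -0.8, -0.7]
grip_width: 0.0098
[-0.25375927 -0.83262702 -0.71208617] [-0.208 -0.004  0.002]
```

View pics/s15.png

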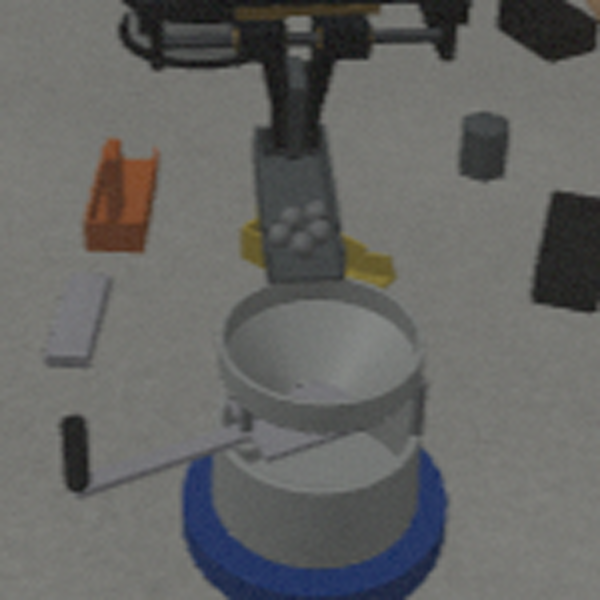

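```bash
python3 - <<'E'
from h import *
f=lambda X:((proj("side",X)-[190,150])*4).round(1)
for y in (-.1505,-.1545,-.16,-.165): print(y,f([.568,y,.144]))
print("front rim", f([.5675,-.2665,.144]))
g=np.array([.5681,-.079,.2122])
for th in (8,12,16,20):
    a=-np.radians(th);x=.1*np.cos(a)+.041*np.sin(a);z=.1*np.sin(a)-.041*np.cos(a);X=g+[0,-x,z];print(th,X,f(X))
s=cv2.imread("pics/s15.png");cv2.imwrite("pics/s15c.png",cv2.resize(s[180:420,200:440],None,fx=2.4,fy=2.4,interpolation=2))
E
```

```text
-0.1505 [303.9 271. ]
-0.1545 [304.6 275. ]
-0.16 [305.7 280.6]
-0.165 [306.6 285.8]
front rim [327.5 403.4]
8 [ 0.5681     -0.17232071  0.1576817 ] [308.9 274.3]
12 [ 0.5681     -0.16829038  0.15130478] [307.8 279. ]
16 [ 0.5681     -0.16382504  0.14522453] [306.6 282.9]
20 [ 0.5681     -0.15894644  0.13947059] [305.4 285.7]
```

View pics/s15c.png

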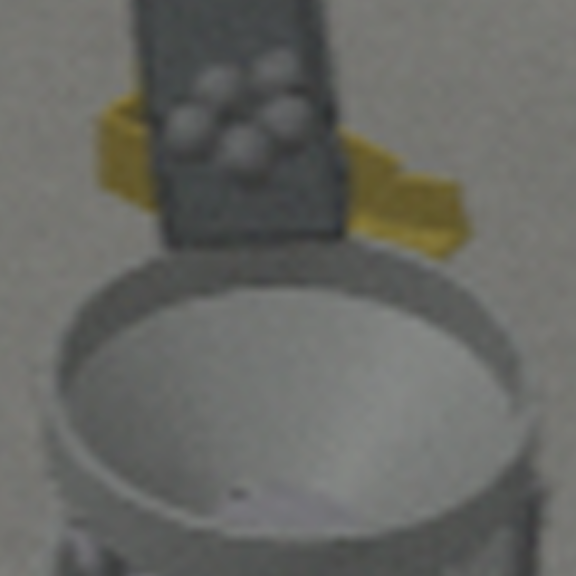

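```bash
python3 - <<'E'
from h import *
s=read_camera("side")[150:300,190:340];s=cv2.resize(s,None,fx=4,fy=4,interpolation=2)
for cy,col in ((-.2085,(0,255,0)),):
  for R in (.054,.058):
    for a in np.arange(0,360,6):
        p=(proj("side",[.5675+R*np.cos(np.radians(a)),cy+R*np.sin(np.radians(a)),.144])-[190,150])*4+1.5
        cv2.circle(s,tuple(int(v) for v in p.round()),1,col if R<.056 else (0,0,255),-1)
cv2.imwrite("pics/s15d.png",cv2.resize(s[200:440,200:440],None,fx=2.4,fy=2.4))
E
```

```text
(no output)
```

View pics/s15d.png

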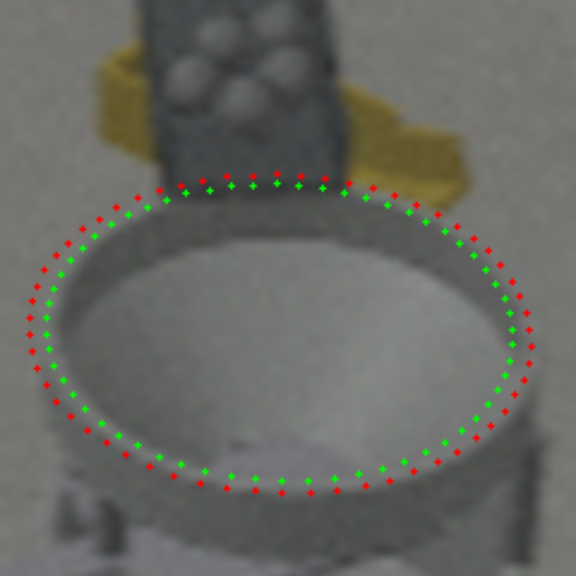

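```bash
python3 -m handwheel '[[0,-0.002,0,-0.0005,0],[0,-0.004,0,-0.001,0],[0,-0.006,0,-0.001,0],[0,-0.006,0,-0.001,0]]' 3;  python3 - <<'E'
from h import *
o=get_obs();print(o["force"],o["wrist_torque"].round(3),o["tool_pos"])
s=read_camera("side");cv2.imwrite("pics/s16.png",cv2.resize(s[195:260,240:300],None,fx=9,fy=9,interpolation=2))
E
```

```text
time_s: 23.4
tool_pos: [0.5678, -0.0837, 0.1936]
tool_rot: [180.0, -0.0, 90.0]
force: [0.3, 1.7, -1.2]
grip_width: 0.0098
[ 0.34527184  1.65377733 -1.2251468 ] [0.033 0.073 0.008] [ 0.56776866 -0.08368228  0.19360839]
```

View pics/s16.png

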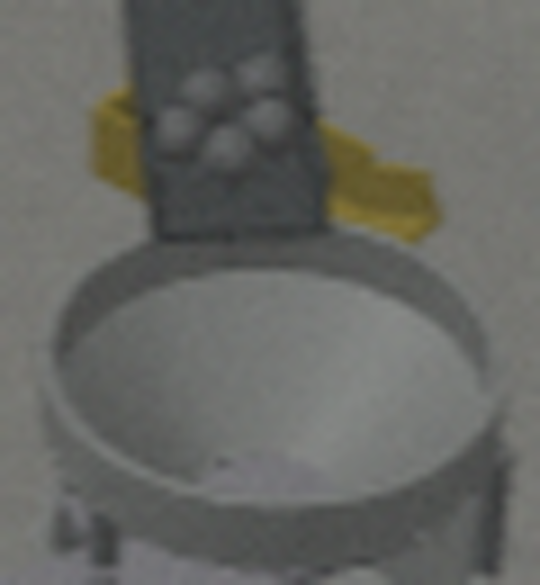

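```bash
python3 -m handwheel '[[0,-0.003,0,-0.003,0],[0,-0.0064,0,-0.006,0],[0,-0.0098,0,-0.0087,0],[0,-0.0132,0,-0.0115,0],[0,-0.0132,0,-0.0115,0]]' 3;  python3 - <<'E'
from h import *
o=get_obs();print(o["force"],o["wrist_torque"].round(3),o["tool_pos"])
s=read_camera("side");cv2.imwrite("pics/s17.png",cv2.resize(s[160:260,230:310],None,fx=6,fy=6,interpolation=2))
E
```

```text
time_s: 23.95
tool_pos: [0.5679, -0.0979, 0.2056]
tool_rot: [179.9, 0.0, 89.9]
force: [0.1, -0.0, -2.7]
grip_width: 0.0099
[ 0.11223716 -0.03590702 -2.73041708] [-0.08   0.122 -0.051] [ 0.56791352 -0.09790046  0.20564458]
```

View pics/s17.png

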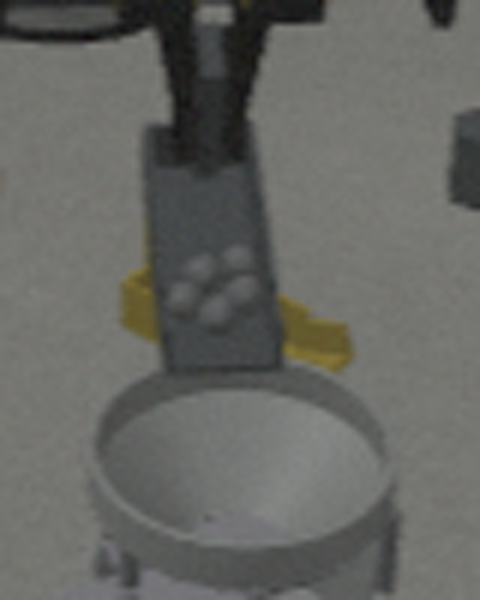

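```bash
python3 - <<'E'
from h import *
f=lambda X:(proj("side",X)).round(1)
o=get_obs();g=o["tool_pos"]+[0,0,.0187]
for th in (12,15,18,21,24,27,30):
    a=-np.radians(th)
    def P(x0,z0): return g+[0,-(x0*np.cos(a)-z0*np.sin(a)),x0*np.sin(a)+z0*np.cos(a)]
    X=P(.1,-.041);print(th,X.round(4),"lip",f(X),"backtop",f(P(-.015,-.027)),"finfront base", f(P(.015,-.052)))
E
```

```text
12 [ 0.5678 -0.1867  0.1631] lip [267.9 220.4] backtop [263.3 181.4] finfront base [264.  197.2]
15 [ 0.5678 -0.1834  0.1586] lip [267.7 221.2] backtop [263.2 180.7] finfront base [263.9 196.6]
18 [ 0.5678 -0.1798  0.1541] lip [267.4 221.8] backtop [263.2 180.1] finfront base [263.7 196. ]
21 [ 0.5678 -0.176   0.1499] lip [267.2 222.3] backtop [263.2 179.4] finfront base [263.6 195.3]
24 [ 0.5678 -0.172   0.1459] lip [266.9 222.6] backtop [263.1 178.8] finfront base [263.5 194.6]
27 [ 0.5678 -0.1679  0.1421] lip [266.7 222.8] backtop [263.1 178.1] finfront base [263.4 193.8]
30 [ 0.5678 -0.1635  0.1385] lip [266.4 222.9] backtop [263.1 177.5] finfront base [263.3 193. ]
```

```bash
python3 -m handwheel '[[0.008,0,0,0,0],[0.008,0,0,0,0]]' 3; python3 -m handwheel '[[0.009,0,0,0,0],[0.009,0,0,0,0]]' 3; python3 - <<'E'
from h import *
o=get_obs();print(o["force"],o["wrist_torque"].round(3),o["tool_pos"])
s=read_camera("side");cv2.imwrite("pics/s18.png",cv2.resize(s[160:260,230:310],None,fx=6,fy=6,interpolation=2))
E
```

```text
time_s: 24.2
tool_pos: [0.5677, -0.0965, 0.2049]
tool_rot: [-180.0, -0.0, 90.0]
force: [-0.1, 0.1, -2.7]
grip_width: 0.0104
time_s: 24.4
tool_pos: [0.5677, -0.0966, 0.205]
tool_rot: [-180.0, -0.0, 90.0]
force: [-0.0, 0.1, -2.7]
grip_width: 0.0103
[-0.02999187  0.05567475 -2.74219517] [-0.094  0.038 -0.032] [ 0.56773069 -0.09660423  0.20497874]
```

View pics/s18.png

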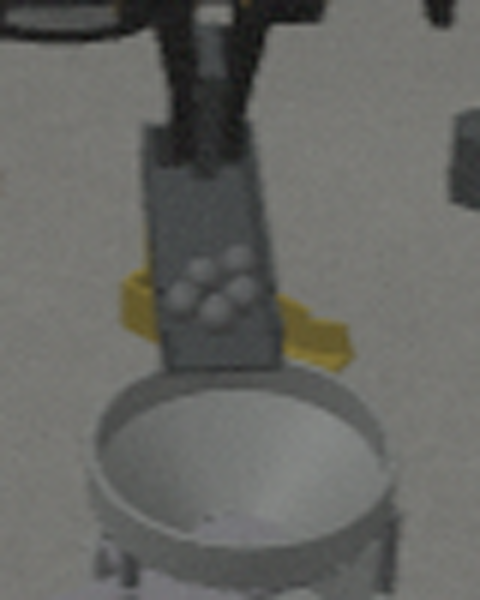

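```bash
python3 -m handwheel '[[0,0,0,-0.006,0],[0,0,0,0,0],[0,0,0,-0.006,0],[0,0,0,0,0],[0,0,0,-0.006,0],[0,0,0,0,0]]' 3; python3 - <<'E'
from h import *
o=get_obs();print(o["force"],o["wrist_torque"].round(3),o["tool_pos"])
s=read_camera("side");cv2.imwrite("pics/s19.png",cv2.resize(s[160:260,230:310],None,fx=6,fy=6,interpolation=2))
E
```

```text
time_s: 25.05
tool_pos: [0.5688, -0.0968, 0.2063]
tool_rot: [179.8, -0.0, 90.0]
force: [0.7, 0.9, 2.2]
grip_width: 0.01
[0.68461703 0.91383633 2.17676009] [ 0.282  0.056 -0.051] [ 0.5687977  -0.09676976  0.20634853]
```

View pics/s19.png

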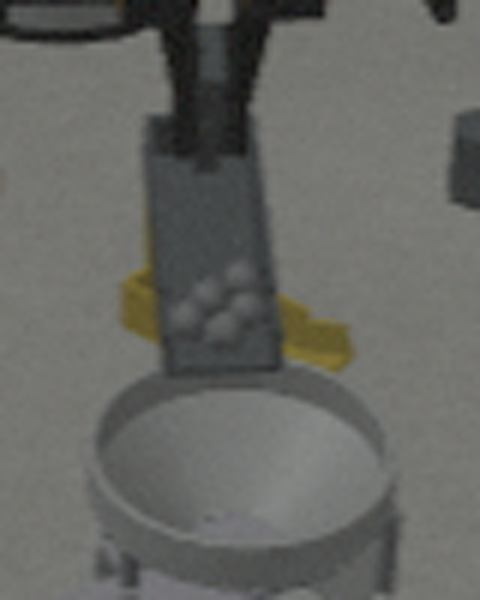

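```bash
python3 -m handwheel '[[0,-0.004,0,-0.0085,0],[0,-0.0044,0,-0.0038,0],[0,-0.008,0,-0.0115,0],[0,-0.0088,0,-0.0068,0],[0,-0.0125,0,-0.0145,0],[0,-0.0132,0,-0.0095,0],[0,-0.0132,0,-0.0095,0]]' 3; python3 - <<'E'
from h import *
o=get_obs();print(o["force"],o["wrist_torque"].round(3),o["tool_pos"])
s=read_camera("side");cv2.imwrite("pics/s20.png",cv2.resize(s[160:260,230:310],None,fx=6,fy=6,interpolation=2))
E
```

```text
time_s: 25.8
tool_pos: [0.5674, -0.1104, 0.2141]
tool_rot: [-180.0, 0.0, 90.0]
force: [-0.3, 0.4, -1.4]
grip_width: 0.0101
[-0.28521774  0.4432106  -1.3916971 ] [-0.129  0.082 -0.043] [ 0.56740974 -0.11037205  0.21406547]
```

View pics/s20.png

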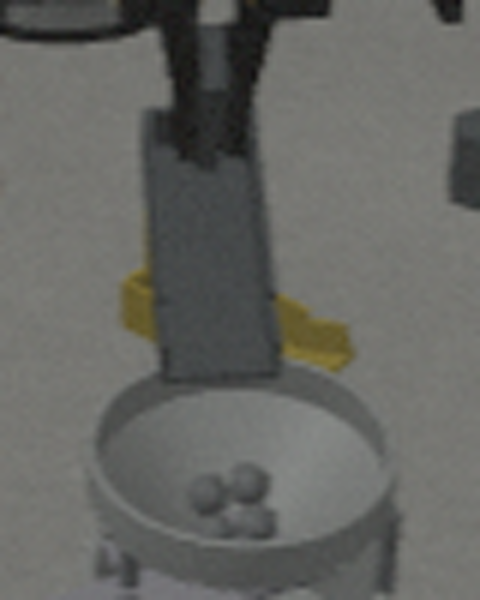

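```bash
python3 - <<'E'
from h import *
s=read_camera("side");cv2.imwrite("pics/s21.png",cv2.resize(s[215:260,235:305],None,fx=11,fy=11,interpolation=2))
t=read_camera("top");cv2.imwrite("pics/t21.png",cv2.resize(t[130:250,240:390],None,fx=5,fy=5,interpolation=2))
E
```

```text
(no output)
```

View pics/s21.png

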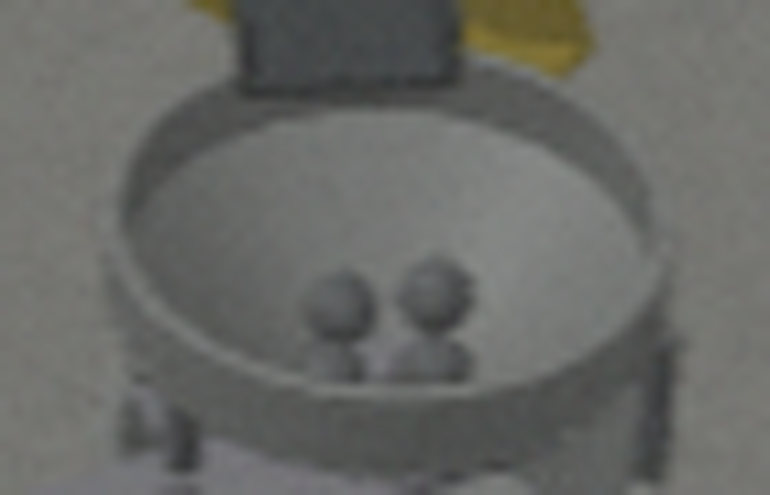

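View pics/t21.png

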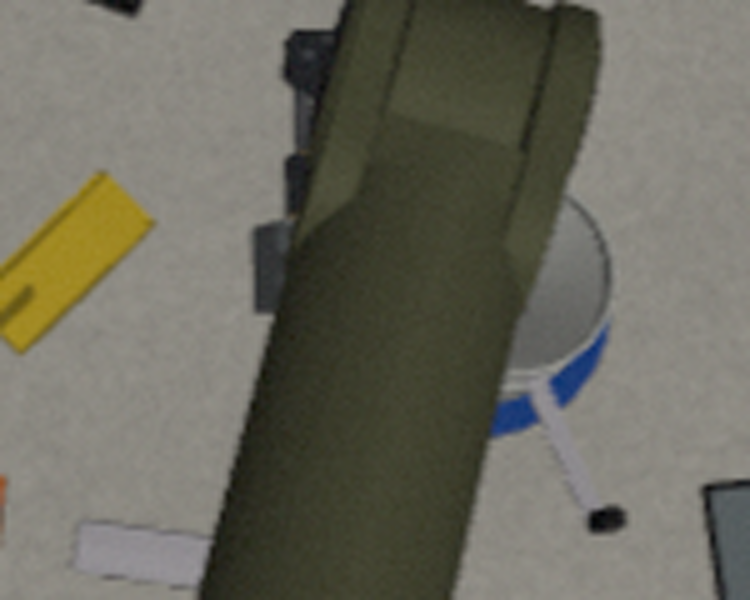

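```bash
python3 -m handwheel '[[0,0,0,-0.006,0],[0,-0.002,0,-0.001,0],[0,-0.003,0,-0.006,0],[0,-0.004,0,-0.002,0],[0,-0.004,0,-0.002,0]]' 3; python3 - <<'E'
from h import *
o=get_obs();print(o["force"],o["wrist_torque"].round(3),o["tool_pos"])
cv2.imwrite("pics/w22.png",read_camera("wrist"))
s=read_camera("side");cv2.imwrite("pics/s22.png",cv2.resize(s[160:260,230:310],None,fx=6,fy=6,interpolation=2))
E
```

```text
time_s: 26.45
tool_pos: [0.5675, -0.1142, 0.2161]
tool_rot: [-180.0, -0.0, 90.0]
force: [-0.3, 0.4, -0.9]
grip_width: 0.0099
[-0.33966298  0.4232017  -0.89898844] [-0.089  0.065 -0.004] [ 0.5674801  -0.11417249  0.21613677]
```

View pics/w22.png

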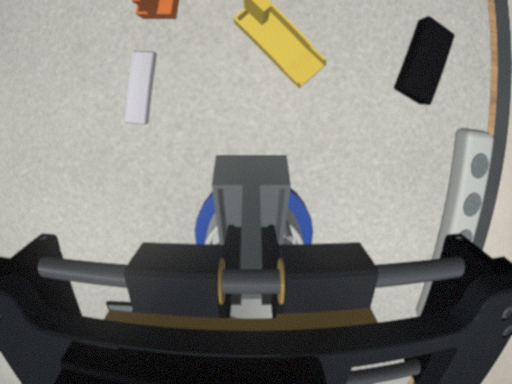

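View pics/s22.png

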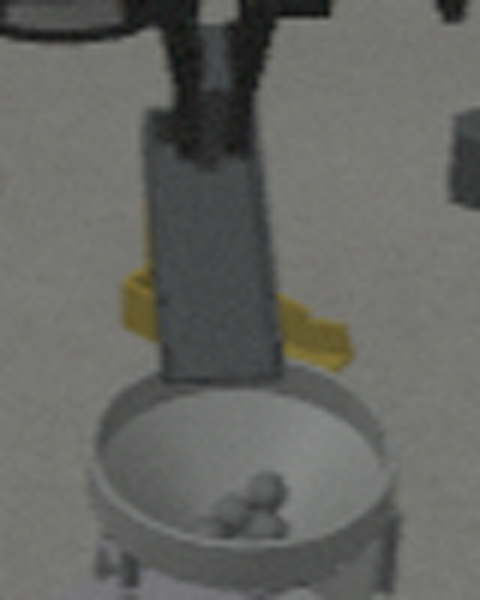

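```bash
python3 -m handwheel '[[0,0,0,0,0],[0,0.001,0,-0.005,0],[0,0.005,0,-0.02,0],[0,0.02,0,-0.04,0],[0,0.045,0,-0.04,0],[0,0.075,0,-0.04,0],[0,0.105,0,-0.04,0],[0,0.115,0,-0.04,0],[0,0.115,0,-0.04,0]]' 30; python3 - <<'E'
from h import *
o=get_obs();print(o["force"],o["wrist_torque"].round(3),o["tool_pos"])
s=read_camera("side");cv2.imwrite("pics/s23.png",cv2.resize(s[150:300,190:340],None,fx=4,fy=4,interpolation=2))
rel([.585,.171,.12],210.1)
E
```

```text
time_s: 27.45
tool_pos: [0.5681, 0.0033, 0.2574]
tool_rot: [179.9, -0.0, 90.2]
force: [-0.7, -0.0, -1.0]
grip_width: 0.0099
[-0.73049254 -0.00757117 -1.01443559] [-0.085  0.074 -0.032] [0.56811943 0.00329204 0.25740499]
rows tx,ty,tz,tw: [ 0.17    0.0172  0.1373 -2.095 ]  at [0.568  0.0009 0.2573] [1.7995e+02 3.0000e-02 9.0070e+01] F [-0.85 -1.49 -2.09] w 0.0095 t 27.5
```

View pics/s23.png

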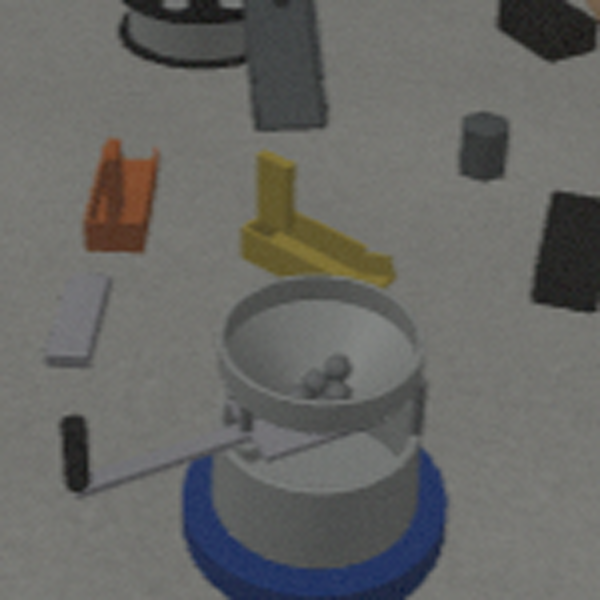

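```bash
python3 -m handwheel '[[0,0.015,0.002,0.01,-0.13],[0,0.03,0.004,0.02,-0.27],[0,0.045,0.005,0.03,-0.4],[0,0.06,0.006,0.03,-0.54],[0,0.075,0.008,0.03,-0.68],[0,0.09,0.009,0.03,-0.82],[0,0.105,0.01,0.04,-0.96],[0,0.12,0.012,0.05,-1.1],[0,0.135,0.014,0.05,-1.24],[0,0.15,0.015,0.05,-1.38],[0,0.165,0.017,0.05,-1.52],[0,0.17,0.017,0.05,-1.66],[0,0.17,0.017,0.06,-1.8],[0,0.17,0.017,0.08,-1.94],[0,0.17,0.017,0.1,-2.06],[0,0.17,0.017,0.12,-2.095],[0,0.17,0.017,0.137,-2.095],[0,0.17,0.017,0.137,-2.095],[0,0.17,0.017,0.137,-2.095]]'; python3 - <<'E'
from h import *
s=read_camera("side");cv2.imwrite("pics/s24.png",cv2.resize(s[120:230,210:330],None,fx=5.5,fy=5.5,interpolation=2))
t=read_camera("top");cv2.imwrite("pics/t24.png",cv2.resize(t[140:250,290:400],None,fx=5,fy=5,interpolation=2))
rel([.585,.171,.08],210.1)
E
```

```text
time_s: 29.4
tool_pos: [0.5855, 0.1692, 0.1201]
tool_rot: [-179.9, 0.0, -150.1]
force: [-0.0, -0.5, -0.6]
grip_width: 0.0099
rows tx,ty,tz,tw: [ 0.0005  0.0011  0.0411 -0.0025]  at [0.586  0.1702 0.1211] [-1.7995e+02  1.2000e-01 -1.5004e+02] F [-0.53 -0.23 -1.51] w 0.0098 t 29.5
```

View pics/s24.png

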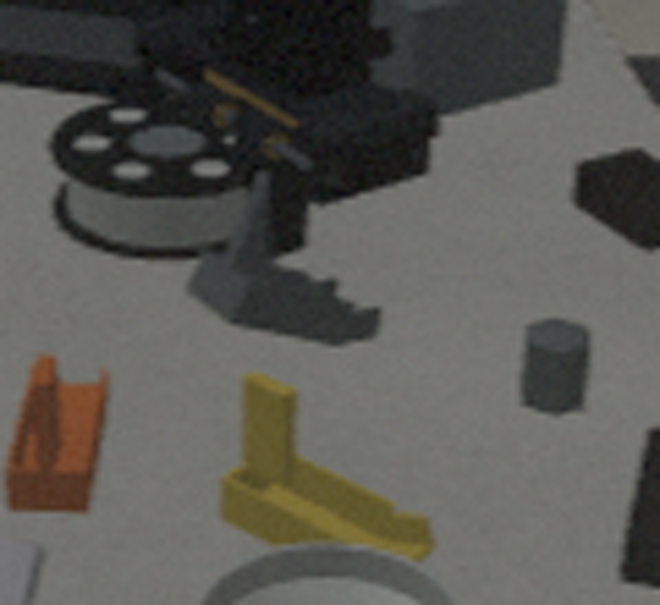

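View pics/t24.png

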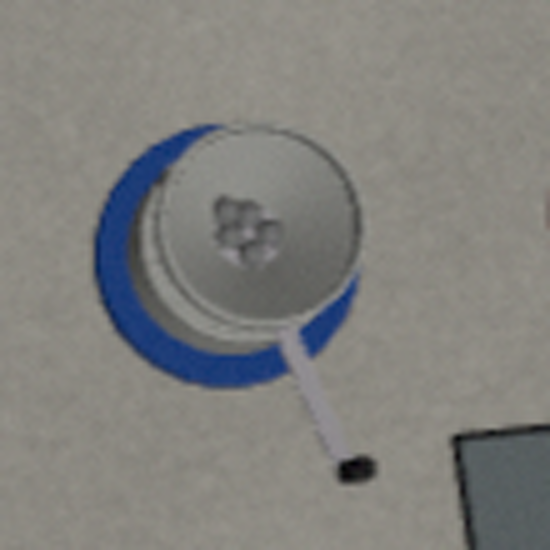

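```bash
python3 -m handwheel '[[0,0,0,0.01,0],[0,0,0,0.022,0],[0,0,0,0.032,0],[0,0,0,0.038,0],[0,0,0,0.044,0],[0,0,0,0.05,0],[0,0,0,0.056,0],[0,0,0,0.062,0],[0,0,0,0.068,0],[0,0,0,0.073,0],[0,0,0,0.078,0],[0,0,0,0.0815,0],[0,0,0,0.084,0],[0,0,0,0.084,0],[0,0,0,0.084,0]]' 4; python3 - <<'E'
from h import *
s=read_camera("side");cv2.imwrite("pics/s25.png",cv2.resize(s[120:230,210:330],None,fx=5.5,fy=5.5,interpolation=2))
rel([.585,.171,.036],210.1)
E
```

```text
time_s: 31.0
tool_pos: [0.5849, 0.1712, 0.0353]
tool_rot: [-180.0, 0.0, -150.0]
force: [-1.8, -1.0, 0.9]
grip_width: 0.0098
rows tx,ty,tz,tw: [ 0.0001 -0.0003 -0.0006 -0.001 ]  at [0.585  0.1713 0.0354] [-1.7999e+02  4.0000e-02 -1.4996e+02] F [-0.54 -1.63  1.4 ] w 0.0098 t 31.05
```

View pics/s25.png

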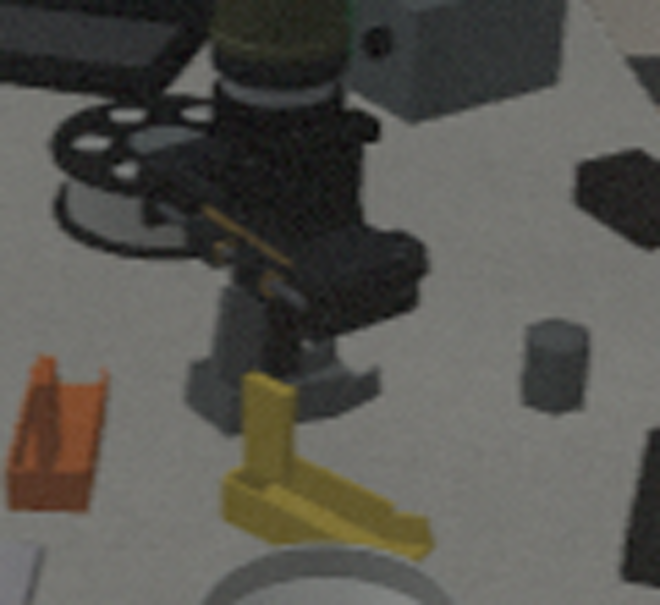

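```bash
python3 -m handwheel '[[0,0,0,0.0015,0],[0,0,0,0.003,0],[0,0,0,0.003,0],[0,0,0,0.003,0]]' 3; python3 - <<'E'
from h import *
s=read_camera("side");cv2.imwrite("pics/s26.png",cv2.resize(s[120:230,210:330],None,fx=5.5,fy=5.5,interpolation=2))
rel([.585,.171,.036],210.1)
E
```

```text
time_s: 31.45
tool_pos: [0.5848, 0.171, 0.0325]
tool_rot: [180.0, 0.0, -150.0]
force: [-1.3, -1.7, 1.8]
grip_width: 0.0091
rows tx,ty,tz,tw: [-0.0002 -0.0002 -0.0034 -0.0011]  at [0.5848 0.1711 0.0326] [ 1.8000e+02  1.0000e-02 -1.4996e+02] F [-1.85 -2.06  3.06] w 0.0096 t 31.5
```

View pics/s26.png

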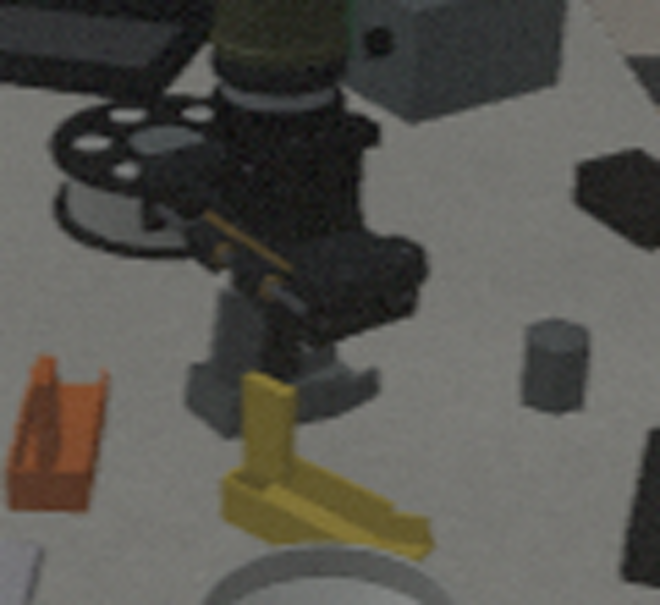

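```bash
python3 -m handwheel '[[0.013,0,0,-0.001,0],[0.02,0,0,-0.002,0],[0.04,0,0,-0.003,0],[0.05,0,0,-0.003,0],[0.05,0,0,-0.003,0]]' 3; python3 - <<'E'
from h import *
s=read_camera("side");cv2.imwrite("pics/s27.png",cv2.resize(s[120:230,210:330],None,fx=5.5,fy=5.5,interpolation=2))
rel([.585,.171,.036],210.1)
E
```

```text
time_s: 32.0
tool_pos: [0.5849, 0.1712, 0.0356]
tool_rot: [180.0, 0.0, -150.0]
force: [0.6, 0.0, -0.2]
grip_width: 0.036
rows tx,ty,tz,tw: [-0.0001 -0.0003 -0.0004 -0.001 ]  at [0.5848 0.1712 0.0356] [ 1.8000e+02  2.0000e-02 -1.4996e+02] F [0.38 0.13 0.72] w 0.0404 t 32.05
```

View pics/s27.png

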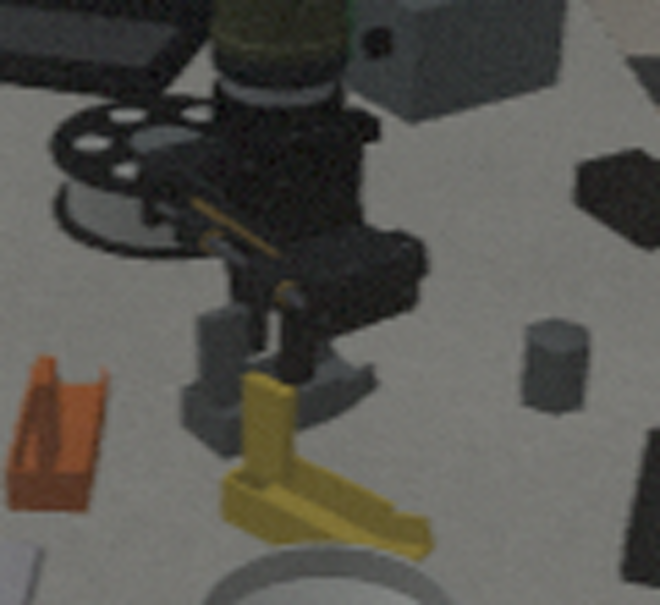

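Settled upright. Lifting clear and checking everything.

```bash
python3 -m handwheel '[[0.06,0,0,-0.02,0],[0.06,0,0,-0.05,0],[0.06,0,0,-0.1,0],[0.06,0,0,-0.15,0],[0.06,0,0,-0.18,0],[0.06,0.03,0,-0.2,0],[0.06,0.07,0,-0.2,0],[0.06,0.1,0,-0.2,0],[0.06,0.1,0,-0.2,0],[0.06,0.1,0,-0.2,0]]' 3; python3 - <<'E'
from h import *
s=read_camera("side");cv2.imwrite("pics/s28.png",cv2.resize(s[150:310,190:350],None,fx=3.75,fy=3.75,interpolation=2))
t=read_camera("top");cv2.imwrite("pics/t28.png",t);cv2.imwrite("pics/t28c.png",cv2.resize(t[170:215,315:360],None,fx=12,fy=12,interpolation=2))
cv2.imwrite("pics/w28.png",read_camera("wrist"))
E
```

```text
time_s: 33.05
tool_pos: [0.4982, 0.1211, 0.236]
tool_rot: [180.0, 0.1, -150.0]
force: [-0.7, -0.7, 0.0]
grip_width: 0.0599
```

View pics/s28.png

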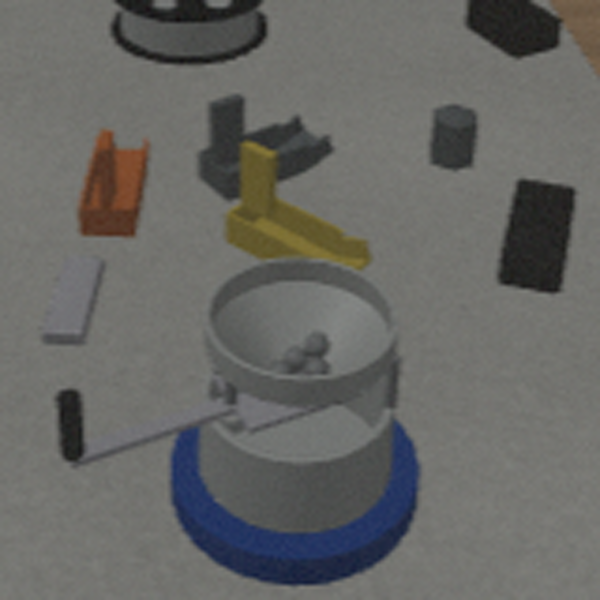

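View pics/t28.png

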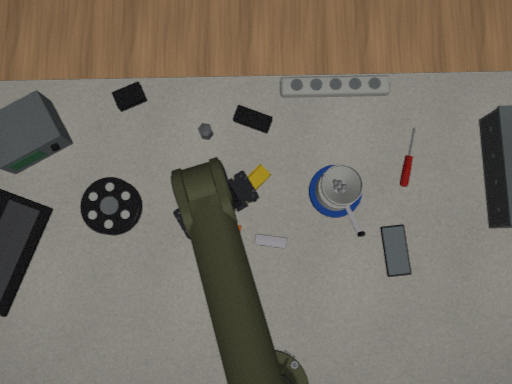

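View pics/t28c.png

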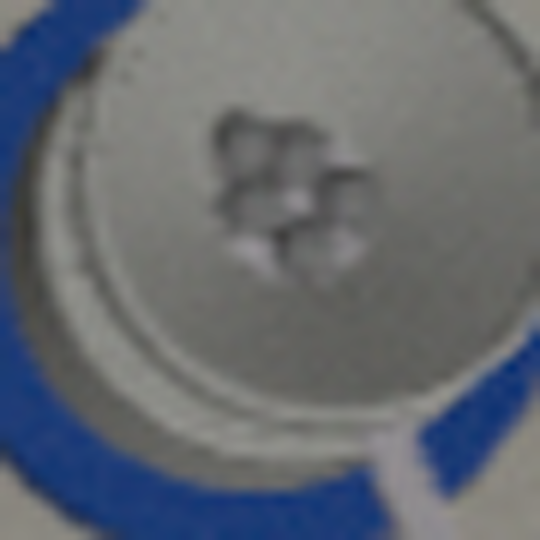

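View pics/w28.png

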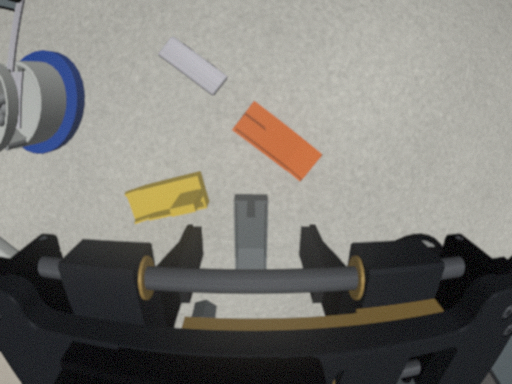

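```bash
python3 -c "
from cell import *
print(sign_off())"
```

```text
the job is handed in; nothing more can be done
None
```

The job is done and handed in at about 33 s. The gate is shut, all five balls are in the hopper, and the empty scoop stands upright about where it started.

- **Gate:** My first swing went about 0.1 rad past the middle, so I gripped the knob again and brought it back. The last measurements put the lever within about 0.01 to 0.08 rad of straight out; the cameras disagree within that range. The picture shows the blade covering the outlet.
- **Grip test:** Before carrying the scoop, I tried the grip with it raised 15 mm off the desk. At 3 N it turned nose-down in the fingers by roughly 15 degrees without spilling. I then set it flat and gripped it again.
- **Lip contact:** The lip touched the rim with about 5 N (wrist vertical force went from -2.3 to +2.8 N) before any tipping.
- **Tipping:** The tool cannot tilt, so I let the scoop turn in a 3 N grip while raising the handle. It stuck at roughly 15 degrees, with the lip about 10 mm above the rim for about a second. Small up-and-down shakes turned it further and brought the lip back to the rim. The balls rolled out during more of these shakes, when the lip may have lifted a few millimetres.
- **Last checks:** The top view shows five balls in the hopper. The wrist and side views show the scoop empty, flat and clear of the feeder. The things in view look unmoved, and the arm touches nothing. When I set the scoop down, it was still tilted slightly at release and settled the last few millimetres by itself.

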